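Load the bench shaker and clamp the bottles down

ROBOT

A 7-joint arm with a two-finger parallel gripper is mounted at the origin on the work surface. World frame = base frame: x ahead of the robot, y to its left, z up, the work surface at z = 0. Lengths are in m, angles in rad, forces in N, time in s.
With the tool pointing down it reaches from about 0.4 to 0.85 m from the base axis. Payload 10.4 kg.
Tool frame: the origin (TCP) lies at the centre of the arm's flange, where the gripper is bolted on; the fingertips stand 173 mm ahead of it and the grasp point (between the pads) lies 155 mm ahead of it (manip.nose_length is the distance from the TCP to the fingertips, in m); z points along the fingers, x is the direction in which the jaws open and shut, and the axes are right-handed (so a half turn about z gives the same grasp; the last joint's range is limited). The gripper opens to 85 mm and grips with 20 to 120 N. Pads are 22 mm wide; open, the fingers measure 114 mm over their backs; the gripper's body (76 mm by 85 mm) begins 54 mm behind the grasp point. The pads swing forward as they close: fully open they stand 13 mm farther back than shut.
Start: joints at [1.26, 0.332, -0.065, 1.46, 0.022, 1.35, -0.088], TCP at [0.177, -0.599, 0.405] pointing down, gripper open.
Joint ranges: [-2.6, 2.6], [-0.5, 2.12], [-1.47, 1.34], [0.16, 2.42], [-1.27, 4.41], [0.06, 2.06], [-2.6, 2.6]. Speed limits (rad/s): [2.22, 2.22, 2.79, 2.79, 3.14, 3.14, 3.14].

INTERFACE

Orientations are given as a unit quaternion [x, y, z, w].
In Python, from workcell import status, cams, order, manip gives the robot as it stands.
- The arm moves only by the tool servo_tool, never from a script. Its argument "motion" is a list that holds one entry, the list of rows, each a list of 6 numbers: the shift along the tool's x, y, z in units of 50 mm (1.0 is 50 mm), then the turn, a rotation vector about the tool's x, y, z in units of 5 degrees (1.0 is 5 degrees). In form: [[[x, y, z, ax, ay, az], ...]]. A call has 1 to 12 rows; each row shifts and turns the pose as measured when the row begins, along the tool's axes as they then stand; what a row does not reach is not made up. A row lasts 1/10 s, in which the tool goes at most 50 mm and 8.59 degrees, less where a joint would pass 70% of its speed; a pose out of reach is approached as far as the arm can. A call is refused whole if a number of a shift passes 1 or a number of a turn 1, either way. A call with a gripper value outside its range is refused whole. "jaw" is the closure in counts, from 0 (fully open) to 255 (shut), set as the call begins (left out, the last holds). The fingers move at their own pace and stop on an object; "force" is the grip in N (left out, the last holds). Time passes only in rows, so rows that do not move let the fingers close. It gives the time, the measured TCP pose, the force and the opening at its end, in the units of the state.
- status.get_obs(): the state, without advancing time (a new reading comes with each control period).
- cams.camera(name): name is "scene" or "top" or "wrist"; returns a dict with "color" (480x640x3 uint8, red, green, blue), "vertical_fov" (degrees; the focal length in pixels is half the picture's height over the tangent of half this angle, whatever the lens; pixels are square), "cx", "cy" (the principal point, pixels), "extrinsics" (4x4, takes a point from camera to world coordinates). Camera axes: x right, y down, z forward; pixel columns grow to the right and rows downward; lengths in m; the calibration is good to about 2 mm. A picture is of the moment at which its call begins. There is no depth.
- order.hand_in(): hands the job in, once; it reports no verdict.
The state is a dict: "clock": time; "joint_pos": joint angles; "joint_velocities": joint speeds; "tau": joint torques, N m; "position": TCP position; "ee_rot": TCP orientation; "ft_force": force on the tool from outside, world axes, zero at the start; "torque": the same for the moment, N m; "grip_width": opening from 0.0 (shut) to 1.0 (fully open).
Only numpy, scipy, OpenCV 4.12 (cv2) and the standard library are available. Lean on these libraries where they do the work, as an engineer would, in place of code of your own. Each camera call takes 0.05 s, during which the arm holds its last target.

TASK

Open the shaker's hinged hold-down frame right up, take the loose sample bottles from the tray and lay each in a nest of its own on the shaker, cap towards the robot, and make sure that each is fully down in its nest before you close the frame over them; never force the frame down on a bottle. When the frame is fully closed over all the bottles, press the start button fully in, and leave the other things on the bench where they are.

Things in the scene. Friction and masses are not known exactly. Their poses are not given: they have to be found in the camera images.
- shaker: White bench shaker, 235 x 390 mm, fixed to the bench on the robot's left or right. Origin on the bench surface below the middle of its four nests, which lie side by side along y. x points to the far side (the frame's hinge side), y to its left, z up. Aluminium platform, top 45 mm above the bench.
- nest0 (a point): On the axis of a bottle that is home, midway along the 90 mm of glass; 73 mm above the bench, 28 above the platform. At y = -105 mm in the shaker's frame, whose axes it has. Two V supports (45-degree faces), 30 to 42 mm before and behind this point, carry and centre the body; between them is room for fingers. Bottles lie along x, CAP TOWARDS -x (the robot's side). Nests are 70 mm apart.
- nest1 (a point): Nest at y = -35 mm, as nest0. Front stop rail of all nests: x = -48 to -54 mm, top 8 mm below the axis of a bottle that is home, with a 28 mm wide slot for each neck. Rear stop rail: x = +48 to +54 mm, no slots, top 4 mm below that axis. The 90 mm long body fits between them with 3 mm to spare at each end.
- nest2 (a point): Nest at y = 35 mm, as nest0. A bottle whose shoulder, cap or bottom lands on a rail, or that lies the wrong way round, stays tilted, one end 6 to 16 mm and the middle 3 to 8 mm too high: not home.
- nest3 (a point): Nest at y = 105 mm, as nest0.
- clamp (a joint): Angle (rad) of the shaker's hold-down frame: 0 = closed, level over the nests; grows as its near edge is lifted up and over to the far side; stop at 1.75. Stiff hinge: stays at any angle, 2 to 6 N at the handle move it. Side arms at y = +-155 mm; rubber-faced cross bar, 24 mm wide, 85 mm from the hinge: closed, it passes 1.5 mm over bottles that are home; a bottle not home stops it.
- clamp_handle (a point): Middle of the frame's handle: a round steel bar, 14 mm diameter, 310 mm long, parallel to the hinge (shaker's y), 200 mm from it along the frame's free edge. 100 mm above the bench when closed, 300 mm at 1.57 rad. Can be pinched from above and turns between the fingers.
- clamp_hinge (a point): Middle of the hinge axis, at x = +85 mm in the shaker's frame, 100 mm above the bench; the axis runs along the shaker's y.
- start (a joint): Travel (m) of the start button: 0 = out, 0.006 = fully pressed at 5 N; springs back.
- start_top (a point): Middle of the top of the round 28 mm start button, at x = -45, y = 195 mm in the shaker's frame, on the panel at its left (+y) end; pressed straight down.
- tray: Shallow grey plastic tray, fixed, 330 (x) x 300 (y) mm, floor 4 mm above the bench, surrounded by a lip 6 mm thick that rises 12 mm above the floor; a land of the same height, 40 mm wide, runs down its middle along x and parts it into two lanes. Origin on the bench surface below its middle.
- bottle0: Loose bottle of brown glass, lying in the tray, free to roll: body 40 mm diameter x 90 mm, neck 22 mm diameter, white cap 30 mm diameter; 123 mm long, 0.13 to 0.25 kg. Origin on its axis midway along its 90 mm body; x runs along the axis away from the cap: shoulder at -45 mm, cap -60 to -78, bottom +45. At the start the cap points to -x of the tray within 0.35 rad. 2 to 4 of the four bottles are there.
- bottle1: Another such bottle, as bottle0; may be absent.
- bottle2: Another such bottle, as bottle0; may be absent.
- bottle3: Another such bottle, as bottle0; may be absent.
- reagent: Bystander: large standing reagent bottle, 84 mm diameter x 190 mm, origin under its middle.
- tube_rack: Bystander: white tube rack with capped tubes, 90 x 200 x 92 mm, origin under its middle.
- tip_box: Bystander: closed blue box, 85 x 125 x 70 mm, origin under its middle.
Mind the look-alikes: they are no part of the job. What is shaped like the bottle0 but black or purple is not meant.

How it is judged:
On the way, in this order (a step that is already met when the one before it is completed fails the run):
1. the hold-down frame is opened right up (beyond 1.3 rad) (value of joint clamp above 1.3 rad), for 0.2 s.
2. with the frame still open (beyond 0.6 rad), every bottle is fully home in a nest and let go (value of joint clamp above 0.6 rad and x of bottle0 in the frame of shaker between -0.007 and 0.007 m and y of bottle0 in the frame of shaker between -0.125 and 0.125 m and z of bottle0 in the frame of shaker between 0.07 and 0.075 m and angle between the x axis of each of bottle0, bottle1, bottle2, bottle3 and the x axis of shaker, either way round below 0.05 rad and x of bottle1 in the frame of shaker between -0.007 and 0.007 m and y of bottle1 in the frame of shaker between -0.125 and 0.125 m and z of bottle1 in the frame of shaker between 0.07 and 0.075 m and x of bottle2 in the frame of shaker between -0.007 and 0.007 m and y of bottle2 in the frame of shaker between -0.125 and 0.125 m and z of bottle2 in the frame of shaker between 0.07 and 0.075 m and x of bottle3 in the frame of shaker between -0.007 and 0.007 m and y of bottle3 in the frame of shaker between -0.125 and 0.125 m and z of bottle3 in the frame of shaker between 0.07 and 0.075 m and contact force between the fingers and bottle0 below 0.5 N and contact force between the fingers and bottle1 below 0.5 N and contact force between the fingers and bottle2 below 0.5 N and contact force between the fingers and bottle3 below 0.5 N), for 0.2 s.
3. the frame is fully closed (within 0.03 rad) over the bottles, all home (value of joint clamp below 0.03 rad and x of bottle0 in the frame of shaker between -0.007 and 0.007 m and y of bottle0 in the frame of shaker between -0.125 and 0.125 m and z of bottle0 in the frame of shaker between 0.07 and 0.075 m and angle between the x axis of each of bottle0, bottle1, bottle2, bottle3 and the x axis of shaker, either way round below 0.05 rad and x of bottle1 in the frame of shaker between -0.007 and 0.007 m and y of bottle1 in the frame of shaker between -0.125 and 0.125 m and z of bottle1 in the frame of shaker between 0.07 and 0.075 m and x of bottle2 in the frame of shaker between -0.007 and 0.007 m and y of bottle2 in the frame of shaker between -0.125 and 0.125 m and z of bottle2 in the frame of shaker between 0.07 and 0.075 m and x of bottle3 in the frame of shaker between -0.007 and 0.007 m and y of bottle3 in the frame of shaker between -0.125 and 0.125 m and z of bottle3 in the frame of shaker between 0.07 and 0.075 m), for 0.2 s.
4. the start button is pressed in (beyond 4 mm of its 6 mm) with the frame closed (value of joint start above 0.004 m and value of joint clamp below 0.03 rad), for 0.05 s.
At the end, for the whole second after the job is handed in: Every bottle present lies in a nest of its own, cap to the robot's side: middle within 7 mm along x and 2 mm too high at most, axis within 0.05 rad of the shaker's x, at rest; frame closed to within 0.03 rad over them; start button pressed since and out again (all of step 3 and value of joint start below 0.003 m and linear speed of each of bottle0, bottle1, bottle2, bottle3 below 0.02 m/s); the robot touches nothing.
It fails at once if a bystander is shifted by more than 30 mm (distance of any of reagent, tube_rack, tip_box from where it was at the start of the episode above 0.03 m).
It fails at once if the frame is forced down on a bottle (more than 35 N) (contact force between clamp and bottle0 above 35 N or contact force between clamp and bottle1 above 35 N or contact force between clamp and bottle2 above 35 N or contact force between clamp and bottle3 above 35 N).
Of bottle0, bottle1, bottle2, bottle3 only 2 to 4 are there at a start; the rules pass over those that are not, and their reading is None.
At some moment in a run one of bottle0, bottle1, bottle2, bottle3 may be knocked a few centimetres aside while the robot is not near it.
It also fails if it takes over 210 s, if anything falls off the work surface, if the arm or the gripper's body presses on something with over 40 N, if the wrist force passes 120 N, or if a joint passes its speed limit or range.

## Working session

There is one attempt and no reset: what is moved stays moved. The work goes in short steps, Python scripts to look and compute and a tool call to move; the robot and the scene stay as the last step left them, time stands still between calls to the robot, and variables do not carry over. Pictures are saved under pics/ and viewed, and the job is handed in when it is done.

Besides the shell and the picture viewer there is one more tool, called after ">>>" as name(argument=value, ...) on one line, values as JSON. servo_tool: Moves the arm, as the interface text tells. Its arguments: {"type":"object","properties":{"motion":{"type":"array","items":{"type":"array","items":{"type":"array","items":{"type":"number"}}}},"jaw":{"type":"number"},"force":{"type":"number"}},"required":["motion"]}

```bash
ls; mkdir -p pics; python3 - <<'E'
from workcell import status, cams, order, manip
import cv2,numpy as np
o=status.get_obs();print(o)
for n in ["scene","top","wrist"]:
    c=cams.camera(n);cv2.imwrite(f"pics/a_{n}.png",c["color"][:,:,::-1])
    print(n,c["vertical_fov"],c["cx"],c["cy"],np.round(c["extrinsics"],4).tolist())
E
```

```text
pics
{'clock': 0.0, 'joint_pos': array([ 1.2604082 ,  0.3328589 , -0.06471999,  1.46093468,  0.02160119,
        1.3499083 , -0.08852133]), 'joint_velocities': array([-0.0003312 , -0.0017787 ,  0.00103929, -0.00072544,  0.00057625,
        0.00107318,  0.00018671]), 'tau': array([-4.06590325e-04, -6.25443721e+01,  4.93880978e-02, -3.91594863e+01,
        1.62703462e-02,  1.01547901e-02,  9.23768880e-06]), 'position': array([ 0.17737372, -0.59916597,  0.40392708]), 'ee_rot': array([ 8.01201996e-01, -5.98393568e-01, -5.83932883e-04, -3.98164206e-04]), 'ft_force': array([ 0.14182979, -0.103175  ,  0.30296905]), 'torque': array([ 0.02408999, -0.0034472 , -0.01129326]), 'grip_width': 0.995307986019015}
scene 52.8606119951563 324.39479378192016 242.4085497931464 [[0.8766, 0.412, -0.2487, 0.7839], [0.4813, -0.7518, 0.4508, -0.4373], [-0.0013, -0.5149, -0.8573, 1.0343], [0.0, 0.0, 0.0, 1.0]]
top 57.456525098979114 319.7345971428846 232.2851789414758 [[-0.0016, -0.9804, 0.1972, 0.2975], [-1.0, 0.0024, 0.0039, 0.0627], [-0.0043, -0.1971, -0.9804, 1.1918], [0.0, 0.0, 0.0, 1.0]]
wrist 64.77924191520451 321.49198277910585 242.91543610951337 [[0.2832, -0.9166, -0.2822, 0.2498], [-0.9591, -0.2715, -0.0805, -0.5796], [-0.0028, 0.2934, -0.956, 0.3727], [0.0, 0.0, 0.0, 1.0]]
```

View pics/a_scene.png

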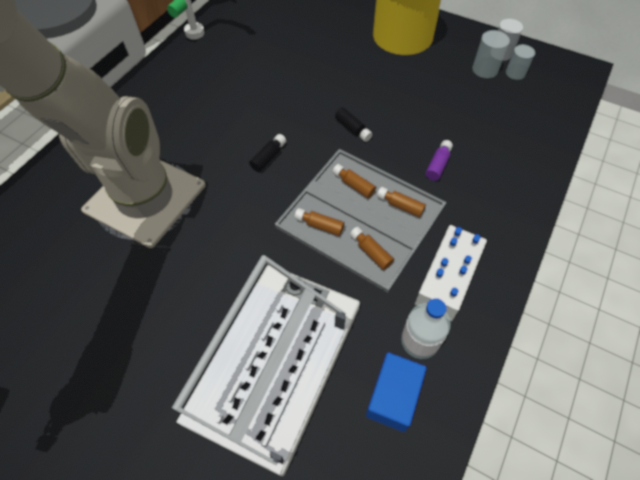

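View pics/a_top.png

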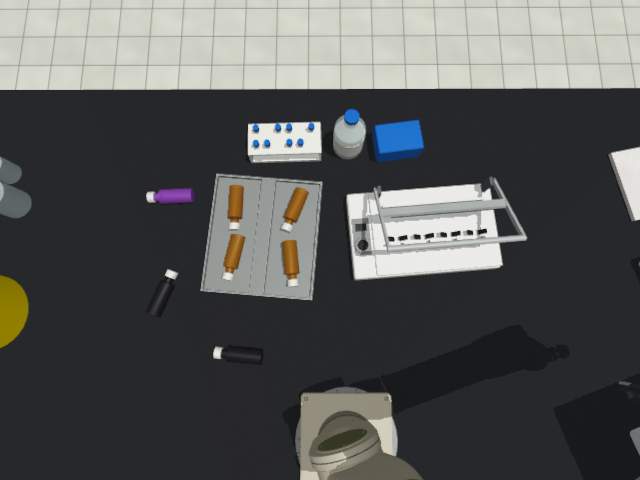

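View pics/a_wrist.png

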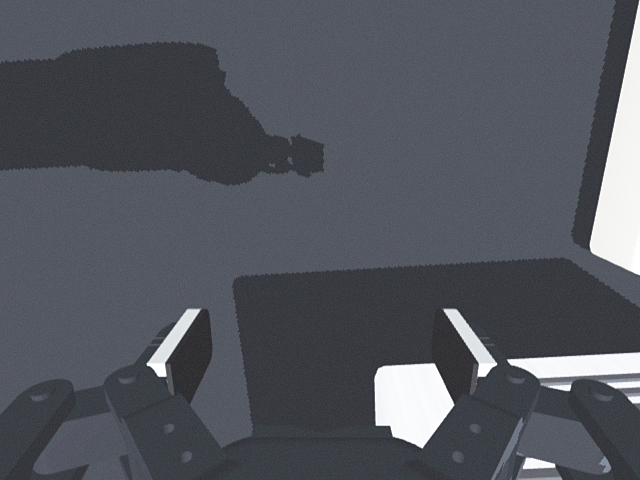

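```bash
cat > h.py <<'E'
from workcell import status, cams, order, manip
import cv2,numpy as np
from scipy.spatial.transform import Rotation as R
def shot(n,name):
    c=cams.camera(n);cv2.imwrite(f"pics/{name}.png",c["color"][:,:,::-1]);np.savez(f"pics/{name}.npz",**c);return c
def f_(c): return 240/np.tan(np.radians(float(c["vertical_fov"]))/2)
def ray(c,u,v):
    E=c["extrinsics"];d=E[:3,:3]@np.array([(u-c["cx"])/f_(c),(v-c["cy"])/f_(c),1]);return E[:3,3],d
def at(c,u,v,z):
    p,d=ray(c,u,v);return p+d*(z-p[2])/d[2]
def proj(c,P):
    E=c["extrinsics"];q=(np.atleast_2d(P)-E[:3,3])@E[:3,:3];return np.c_[q[:,0]/q[:,2]*f_(c)+c["cx"],q[:,1]/q[:,2]*f_(c)+c["cy"]]
def crop(c,u0,v0,u1,v1,name,s=4):
    im=c["color"][v0:v1,u0:u1,::-1];cv2.imwrite(f"pics/{name}.png",cv2.resize(im,None,fx=s,fy=s,interpolation=cv2.INTER_CUBIC))
E
python3 - <<'E'
from h import *
c=shot("top","b_top");crop(c,335,165,535,290,"c1",4);crop(c,195,165,330,305,"c2",4)
c=shot("scene","b_scene");crop(c,170,250,370,475,"c3",2.6)
E
```

```text
(no output)
```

View pics/c1.png

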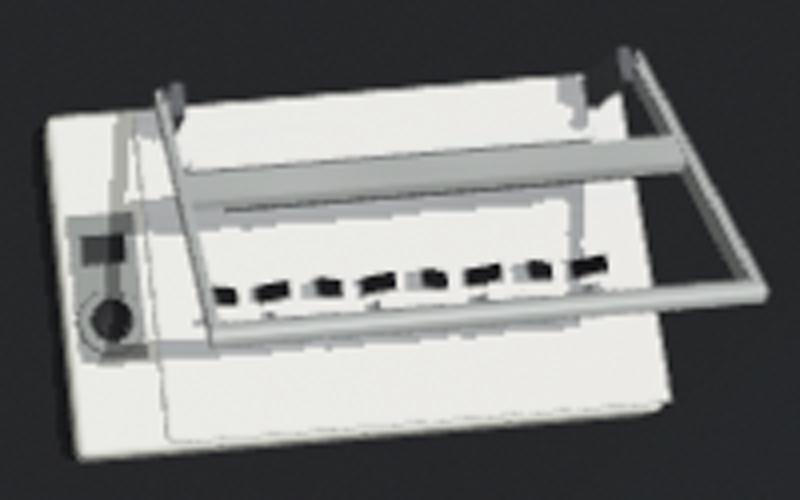

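View pics/c2.png

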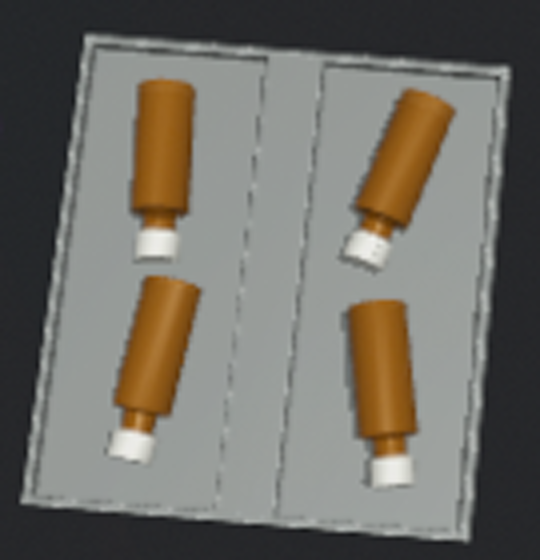

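View pics/c3.png

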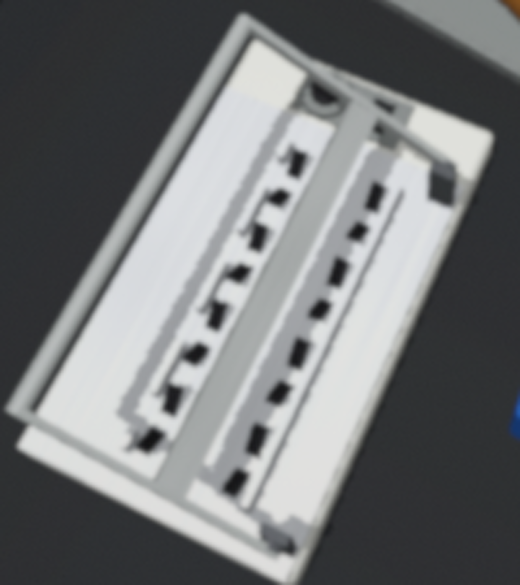

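```bash
cat > fit.py <<'E'
from h import *
from scipy.optimize import least_squares
T=dict(np.load("pics/b_top.npz"));S=dict(np.load("pics/b_scene.npz"))
a=lambda u,v:(335+u/4,165+v/4); b=lambda u,v:(170+u/2.6,250+v/2.6)
obs=[("hl",T,a(210,338)),("hr",T,a(765,292)),("hr",S,b(12,408)),("hl",S,b(245,20)),
("bt",T,a(112,320)),("bt",S,b(322,97)),("gl",T,a(165,92)),("gr",T,a(630,55)),("gl",S,b(445,172)),("gr",S,b(275,535))]
def pts(p):
    x,y,w,th,zb=p
    def W(q): q=np.array(q);c,s=np.cos(w),np.sin(w);return np.array([x+c*q[0]-s*q[1],y+s*q[0]+c*q[1],q[2]])
    h=lambda Y:W([.085-.2*np.cos(th),Y,.1+.2*np.sin(th)])
    return dict(hl=h(.155),hr=h(-.155),bt=W([-.045,.195,zb]),gl=W([.085,.155,.1]),gr=W([.085,-.155,.1]))
def res(p):
    P=pts(p);return np.concatenate([(proj(c,P[n])[0]-uv) for n,c,uv in obs])
r=least_squares(res,[.5,-.25,0,.2,.05],loss="soft_l1");print(r.x.round(4),r.cost);print(res(r.x).reshape(-1,2).round(1))
for k,v in pts(r.x).items(): print(k,v.round(4))
E
python3 fit.py
python3 - <<'E'
from h import *
T=dict(np.load("pics/b_top.npz"));S=dict(np.load("pics/b_scene.npz"))
# segment brown in top
for nm,C in(("T",T),("S",S)):
    im=C["color"].astype(int)
    m=((im[...,0]-im[...,2]>50)&(im[...,0]>90)&(im[...,1]<im[...,0]*0.75)).astype(np.uint8)
    n,l,st,ce=cv2.connectedComponentsWithStats(m)
    for i in range(1,n):
        if 80<st[i,4]<3000: print(nm,st[i],ce[i].round(1), at(C,*ce[i],.024).round(4))
E
```

```text
[ 0.5543 -0.2381  0.0819  0.5509  0.0348] 19.344559414093208
[[ 1.2 -0.4]
 [-2.8 -0.1]
 [ 2.1  0.4]
 [-0.5  0.8]
 [-0.4  0.6]
 [ 1.8 -0.4]
 [-1.1  2.8]
 [ 1.3  2.4]
 [ 0.8 -3.9]
 [-2.   5.1]]
hl [ 0.4565 -0.0906  0.2047]
hr [ 0.4818 -0.3996  0.2047]
bt [ 0.4935 -0.0475  0.0348]
gl [ 0.6263 -0.0767  0.1   ]
gr [ 0.6517 -0.3857  0.1   ]
T [228 185  15  37 467] [235.3 202.3] [0.6173 0.3004 0.024 ]
T [284 188  24  36 466] [295.5 204.9] [0.6095 0.134  0.024 ]
T [224 234  21  39 501] [233.6 252.2] [0.4781 0.2998 0.024 ]
T [282 240  17  39 495] [290.3 258. ] [0.462  0.1467 0.024 ]
S [340 170  35  26 425] [356.6 181.7] [0.4754 0.2986 0.024 ]
S [385 192  40  24 452] [405.7 202.8] [0.6167 0.2983 0.024 ]
S [303 212  40  23 487] [323.3 222.2] [0.46   0.1445 0.024 ]
S [357 234  36  34 544] [373.9 250.2] [0.6063 0.1323 0.024 ]
```

```bash
cat >> h.py <<'E'
def plan(pos,yaw=None,n=None,vmax=0.9):
    """rows from the present pose to TCP pos, tool down with tool x at world yaw (vertical tool)"""
    o=status.get_obs();p=np.array(o["position"]);r=R.from_quat(o["ee_rot"])
    x=r.apply([1,0,0]);
    if yaw is None: yaw=np.arctan2(x[1],x[0])
    tx=np.array([np.cos(yaw),np.sin(yaw),0]);tz=np.array([0,0,-1.]);G=R.from_matrix(np.c_[tx,np.cross(tz,tx),tz])
    rv=(r.inv()*G).as_rotvec();d=np.array(pos)-p
    k=max(np.linalg.norm(d)/.05/vmax,np.abs(rv).max()/np.radians(5));k=int(np.ceil(k-1e-6)) or 1
    if n: k=max(k,n)
    rows=[]
    for i in range(k):
        a=np.round(np.degrees(rv)/k/5,2); s=np.round(r.inv().apply((np.array(pos)-p)/(k-i))/.05,2)
        rows.append([*s,*a]); p=p+r.apply(s*.05); r=r*R.from_rotvec(np.radians(a*5))
    print("t",round(o["clock"],2),"dist",np.linalg.norm(d).round(4),"rotdeg",np.degrees(rv).round(2),"rows",k)
    for i in range(0,k,12): print([[[float(v)+0. for v in q] for q in rows[i:i+12]]])
def st():
    o=status.get_obs();r=R.from_quat(o["ee_rot"]);x=r.apply([1,0,0]);z=r.apply([0,0,1])
    print("t",round(o["clock"],2),"tcp",o["position"].round(4),"yaw",np.arctan2(x[1],x[0]).round(4),"tilt",z[:2].round(4),"F",o["ft_force"].round(1),"w",round(o["grip_width"],3),"q",o["joint_pos"].round(2))
E
python3 -c "
from h import *
plan([.44,-.26,.45],.082)"
```

```text
t 0.25 dist 0.4314 rotdeg [-2.000e-02  3.000e-02 -7.821e+01] rows 16
[[[-0.31, -0.44, -0.06, 0.0, 0.0, -0.98], [-0.28, -0.46, -0.06, 0.0, 0.0, -0.98], [-0.23, -0.48, -0.06, 0.0, 0.0, -0.98], [-0.19, -0.5, -0.06, 0.0, 0.0, -0.98], [-0.15, -0.51, -0.06, 0.0, 0.0, -0.98], [-0.11, -0.53, -0.06, 0.0, 0.0, -0.98], [-0.06, -0.53, -0.05, 0.0, 0.0, -0.98], [-0.01, -0.54, -0.06, 0.0, 0.0, -0.98], [0.03, -0.54, -0.05, 0.0, 0.0, -0.98], [0.08, -0.53, -0.06, 0.0, 0.0, -0.98], [0.12, -0.52, -0.05, 0.0, 0.0, -0.98], [0.17, -0.51, -0.06, 0.0, 0.0, -0.98]]]
[[[0.21, -0.49, -0.05, 0.0, 0.0, -0.98], [0.25, -0.47, -0.06, 0.0, 0.0, -0.98], [0.29, -0.45, -0.05, 0.0, 0.0, -0.98], [0.33, -0.43, -0.06, 0.0, 0.0, -0.98]]]
```

>>> servo_tool(motion=[[[-0.3,-0.45,-0.06,0,0,-1],[-0.28,-0.46,-0.06,0,0,-1],[-0.23,-0.48,-0.06,0,0,-1],[-0.19,-0.5,-0.06,0,0,-1],[-0.15,-0.51,-0.06,0,0,-1],[-0.11,-0.53,-0.06,0,0,-1],[-0.06,-0.53,-0.05,0,0,-1],[0,-0.54,-0.06,0,0,-1],[0.03,-0.54,-0.05,0,0,-1],[0.08,-0.53,-0.06,0,0,-1],[0.12,-0.52,-0.05,0,0,-1],[0.17,-0.51,-0.06,0,0,-1]]])

```text
clock: 1.45
position: [0.3728, -0.3329, 0.4379]
ee_rot: [0.995, -0.101, -0.002, -0.0]
ft_force: [0.0, -0.1, -0.3]
grip_width: 1.0
```

```bash
python3 -c "
from h import *
st();plan([.44,-.26,.45],.082)"
```

```text
t 1.45 tcp [ 0.3728 -0.3329  0.4379] yaw -0.2021 tilt [-0.0037  0.0013] F [ 0.  -0.1 -0.3] w 1.0 q [ 1.01  0.06 -0.39  1.71  0.02  1.37  0.42]
t 1.45 dist 0.0999 rotdeg [ -0.06   0.22 -16.28] rows 4
[[[0.26, -0.42, -0.06, 0.0, 0.01, -0.81], [0.28, -0.41, -0.06, 0.0, 0.01, -0.81], [0.31, -0.38, -0.06, 0.0, 0.01, -0.81], [0.34, -0.37, -0.06, 0.0, 0.01, -0.81]]]
```

>>> servo_tool(motion=[[[0.26,-0.42,-0.06,0,0,-0.8],[0.28,-0.41,-0.06,0,0,-0.8],[0.31,-0.4,-0.06,0,0.0,-0.8],[0.34,-0.4,-0.06,0,0,-0.8],[0,0,0,0,0,0],[0,0,0,0,0,0]]])

```text
clock: 2.05
position: [0.4469, -0.2478, 0.4512]
ee_rot: [0.999, 0.053, -0.001, -0.001]
ft_force: [-1.1, -0.2, 0.9]
grip_width: 0.997
```

```bash
python3 -c "
from h import *
st();shot('wrist','d_w')"
```

```text
t 2.05 tcp [ 0.4469 -0.2478  0.4512] yaw 0.1058 tilt [-0.0022  0.0018] F [-1.1 -0.2  0.9] w 0.997 q [ 0.89  0.09 -0.5   1.66  0.04  1.4   0.49]
```

View pics/d_w.png

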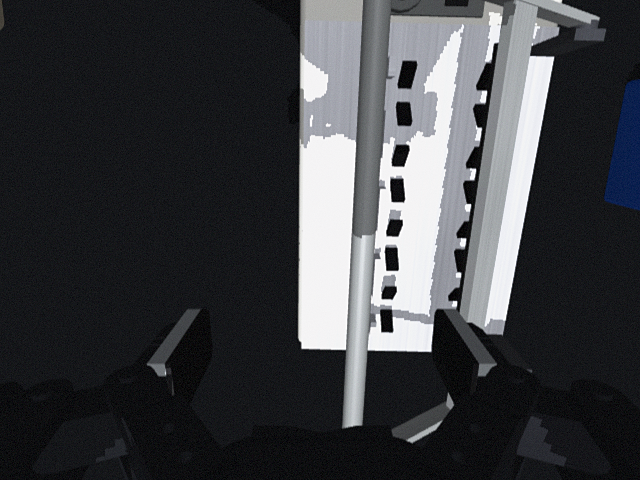

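```bash
python3 - <<'E'
from h import *
W=dict(np.load("pics/d_w.npz"));np.set_printoptions(suppress=True)
for z in (.18,.2,.21,.22): print(z,[at(W,u,v,z).round(4)[:2] for u,v in((376,30),(365,235),(353,420))])
print(proj(W,[[0.4565,-0.0906,0.2047],[0.4818,-0.3996,0.2047]]))
T=dict(np.load("pics/b_top.npz"))
for z in (.18,.2,.21,.22): print(z,at(T,387.5,249.5,z).round(4),at(T,526.2,238,z).round(4))
E
```

```text
0.18 [array([ 0.4642, -0.1189]), array([ 0.4746, -0.239 ]), array([ 0.4859, -0.3868])]
0.2 [array([ 0.4622, -0.1236]), array([ 0.4717, -0.2336]), array([ 0.4821, -0.3692])]
0.21 [array([ 0.4612, -0.1259]), array([ 0.4703, -0.231 ]), array([ 0.4801, -0.3604])]
0.22 [array([ 0.4601, -0.1283]), array([ 0.4688, -0.2283]), array([ 0.4782, -0.3516])]
[[375.67862361 -50.06272525]
 [347.69814905 459.36868973]]
0.18 [ 0.4596 -0.0916  0.18  ] [ 0.4862 -0.4176  0.18  ]
0.2 [ 0.4564 -0.0885  0.2   ] [ 0.4824 -0.4081  0.2   ]
0.21 [ 0.4548 -0.087   0.21  ] [ 0.4806 -0.4034  0.21  ]
0.22 [ 0.4532 -0.0855  0.22  ] [ 0.4787 -0.3986  0.22  ]
```

```bash
python3 -c "
from h import *
plan([.472,-.245,.36],.082)"
```

```text
t 2.1 dist 0.0947 rotdeg [-0.13  0.1   1.38] rows 3
[[[0.17, 0.0, 0.61, -0.01, 0.01, 0.09], [0.17, 0.0, 0.61, -0.01, 0.01, 0.09], [0.17, 0.0, 0.6, -0.01, 0.01, 0.09]]]
```

>>> servo_tool(motion=[[[0.17,0,0.6,0,0,0.1],[0.17,0,0.6,0,0,0.1],[0.17,0,0.6,0,0,0.1],[0,0,0,0,0,0],[0,0,0,0,0,0]]])

```text
clock: 2.6
position: [0.4719, -0.2482, 0.3599]
ee_rot: [0.999, 0.037, -0.0, -0.0]
ft_force: [-0.5, -0.3, 0.9]
grip_width: 0.997
```

>>> servo_tool(motion=[[[0,0,0,0,0,0],[0,0,0,0,0,0],[0,0,0,0,0,0],[0,0,0,0,0,0],[0,0,0,0,0,0],[0,0,0,0,0,0],[0,0,0,0,0,0],[0,0,0,0,0,0]]], jaw=255, force=30)

```text
clock: 3.4
position: [0.4705, -0.2497, 0.3651]
ee_rot: [0.999, 0.035, 0.0, 0.002]
ft_force: [-0.4, -1.0, -1.1]
grip_width: 0.151
```

```bash
python3 -c "
from h import *
st();shot('wrist','e_w')"
```

```text
t 3.4 tcp [ 0.4705 -0.2497  0.3651] yaw 0.0707 tilt [ 0.0006 -0.0042] F [-0.4 -1.  -1.1] w 0.151 q [ 0.85  0.19 -0.51  1.74  0.1   1.23  0.39]
```

View pics/e_w.png

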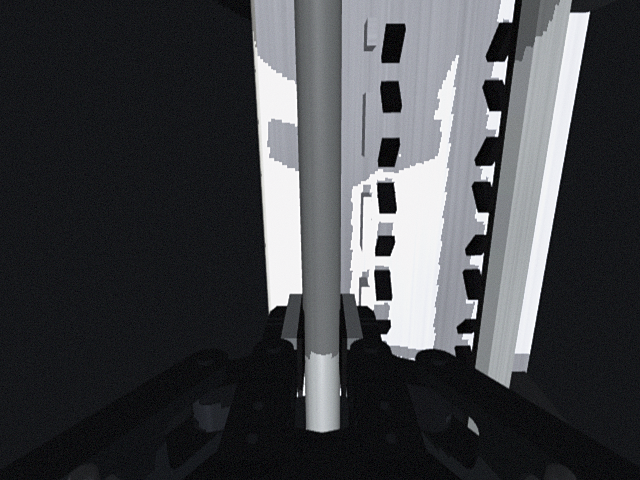

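```bash
python3 - <<'E'
import numpy as np
th=np.arange(.555,1.7,.1)
print(np.c_[th[1:],.2*(np.cos(th[:-1])-np.cos(th[1:]))/.05,-.2*np.diff(np.sin(th))/.05].round(2))
E
```

```text
[[ 0.66  0.23 -0.33]
 [ 0.76  0.26 -0.3 ]
 [ 0.86  0.29 -0.28]
 [ 0.96  0.31 -0.25]
 [ 1.06  0.34 -0.21]
 [ 1.15  0.36 -0.18]
 [ 1.25  0.37 -0.14]
 [ 1.36  0.39 -0.11]
 [ 1.45  0.39 -0.07]
 [ 1.55  0.4  -0.03]
 [ 1.65  0.4   0.01]]
```

>>> servo_tool(motion=[[[0.23,0,-0.33,0,0,0],[0.26,0,-0.3,0,0,0],[0.29,0,-0.28,0,0,0],[0.31,0,-0.25,0,0,0]]])

```text
clock: 3.85
position: [0.5221, -0.2463, 0.4205]
ee_rot: [0.999, 0.034, -0.008, 0.0]
ft_force: [-5.4, 1.3, -1.2]
grip_width: 0.151
```

```bash
python3 -c "
from h import *
st()"
```

```text
t 3.85 tcp [ 0.5221 -0.2463  0.4205] yaw 0.0677 tilt [-0.0156 -0.0006] F [-5.4  1.3 -1.2] w 0.151 q [ 0.79  0.27 -0.52  1.54  0.14  1.38  0.33]
```

>>> servo_tool(motion=[[[0.34,0,-0.22,0,0,0],[0.36,0,-0.19,0,0,0],[0.37,0,-0.15,0,0,0],[0.39,0,-0.11,0,0,0],[0.4,0,-0.07,0,0,0],[0.4,0,-0.03,0,0,0]]])

```text
clock: 4.45
position: [0.636, -0.2375, 0.4632]
ee_rot: [0.999, 0.033, -0.013, -0.0]
ft_force: [-4.4, 2.4, 7.2]
grip_width: 0.147
```

```bash
python3 -c "
from h import *
st()"
```

```text
t 4.45 tcp [ 0.636  -0.2375  0.4632] yaw 0.0661 tilt [-0.0261 -0.0004] F [-4.4  2.4  7.2] w 0.147 q [ 0.62  0.49 -0.51  1.17  0.24  1.57  0.22]
```

>>> servo_tool(motion=[[[0.4,0,0.01,0,0,0],[0.3,0,0.03,0,0,0],[0,0,0,0,0,0],[0,0,0,0,0,0]]])

```text
clock: 4.85
position: [0.6739, -0.2345, 0.4614]
ee_rot: [0.999, 0.034, -0.013, -0.0]
ft_force: [-2.4, 0.5, 2.2]
grip_width: 0.145
```

>>> servo_tool(motion=[[[0,0,0,0,0,0],[0,0,0,0,0,0],[0,0,0,0,0,0],[0,0,0,0,0,0]]], jaw=100)

```text
clock: 5.25
position: [0.6731, -0.2346, 0.4615]
ee_rot: [0.999, 0.033, -0.013, -0.0]
ft_force: [0.5, 0.3, 0.3]
grip_width: 0.608
```

```bash
python3 -c "
from h import *
st();shot('scene','f_s');c=shot('top','f_t');crop(c,335,100,535,290,'f_tc',4)"
```

```text
t 5.25 tcp [ 0.6731 -0.2346  0.4615] yaw 0.0665 tilt [-0.0255  0.0001] F [0.5 0.3 0.3] w 0.608 q [ 0.56  0.57 -0.5   1.05  0.27  1.6   0.2 ]
```

View pics/f_s.png

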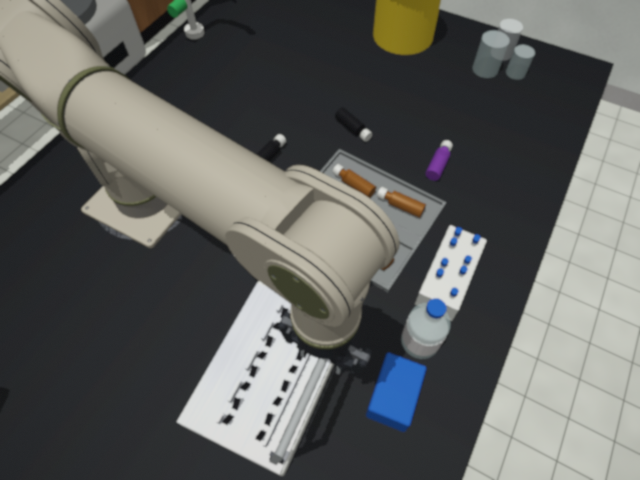

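>>> servo_tool(motion=[[[0,0,-0.6,0,0,0],[-0.2,0,-0.6,0,0,0],[-0.9,0,0,0,0,-1],[-0.9,0,0,0,0.2,-1],[-0.9,0.1,0,0,0.2,-1],[-0.7,0.2,0,0,0,-1]]], jaw=0)

```text
clock: 5.95
position: [0.5022, -0.279, 0.5237]
ee_rot: [0.976, 0.216, 0.006, -0.005]
ft_force: [0.1, -1.3, 1.4]
grip_width: 1.0
```

```bash
python3 -c "
from h import *
st();plan([.47,-.23,.5],1.652)"
```

```text
t 5.95 tcp [ 0.5022 -0.279   0.5237] yaw 0.4344 tilt [0.0093 0.0118] F [ 0.1 -1.3  1.4] w 1.0 q [ 0.9   0.23 -0.57  1.37  0.11  1.57  0.78]
t 5.95 dist 0.0633 rotdeg [  0.13  -0.91 -69.76] rows 14
[[[-0.01, -0.08, 0.03, 0.0, -0.01, -1.0], [-0.01, -0.08, 0.03, 0.0, -0.01, -1.0], [0.0, -0.08, 0.03, 0.0, -0.01, -1.0], [0.01, -0.08, 0.04, 0.0, -0.01, -1.0], [0.02, -0.08, 0.03, 0.0, -0.01, -1.0], [0.02, -0.08, 0.04, 0.0, -0.01, -1.0], [0.03, -0.08, 0.03, 0.0, -0.01, -1.0], [0.04, -0.08, 0.04, 0.0, -0.01, -1.0], [0.04, -0.07, 0.03, 0.0, -0.01, -1.0], [0.05, -0.07, 0.04, 0.0, -0.01, -1.0], [0.06, -0.06, 0.03, 0.0, -0.01, -1.0], [0.06, -0.06, 0.04, 0.0, -0.01, -1.0]]]
[[[0.07, -0.05, 0.03, 0.0, -0.01, -1.0], [0.07, -0.05, 0.04, 0.0, -0.01, -1.0]]]
```

>>> servo_tool(motion=[[[0,-0.08,0.03,0,0,-1],[0,-0.08,0.03,0,0,-1],[0,-0.08,0.03,0,0,-1],[0,-0.08,0.04,0,0,-1],[0.02,-0.08,0.03,0,0,-1],[0.02,-0.08,0.04,0,0,-1],[0.03,-0.08,0.03,0,0,-1],[0.04,-0.08,0.04,0,0,-1],[0.04,-0.07,0.03,0,0,-1],[0.05,-0.07,0.04,0,0,-1],[0.06,-0.06,0.03,0,0,-1],[0.06,-0.06,0.04,0,0,-1]]])

```text
clock: 7.15
position: [0.4668, -0.2403, 0.5058]
ee_rot: [0.727, 0.687, 0.005, 0.003]
ft_force: [0.6, 0.4, 0.2]
grip_width: 0.998
```

>>> servo_tool(motion=[[[0.07,-0.05,0.03,0,0,-1],[0.07,-0.05,0.03,0,0,-0.7],[0,0,0,0,0,0],[0,0,0,0,0,0]]])

```text
clock: 7.55
position: [0.4613, -0.2321, 0.5033]
ee_rot: [0.671, 0.741, 0.004, 0.004]
ft_force: [0.6, -0.4, 0.9]
grip_width: 0.998
```

```bash
python3 -c "
from h import *
st();shot('wrist','g_w');c=shot('top','g_t');crop(c,335,100,535,290,'g_tc',4);shot('scene','g_s')"
```

```text
t 7.55 tcp [ 0.4613 -0.2321  0.5033] yaw 1.6699 tilt [0.0122 0.001 ] F [ 0.6 -0.4  0.9] w 0.998 q [ 1.02  0.1  -0.69  1.55  0.06  1.5   2.  ]
```

View pics/g_w.png

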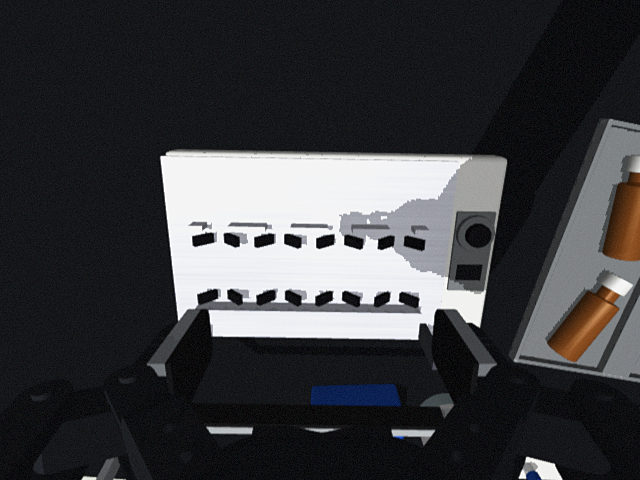

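View pics/g_tc.png

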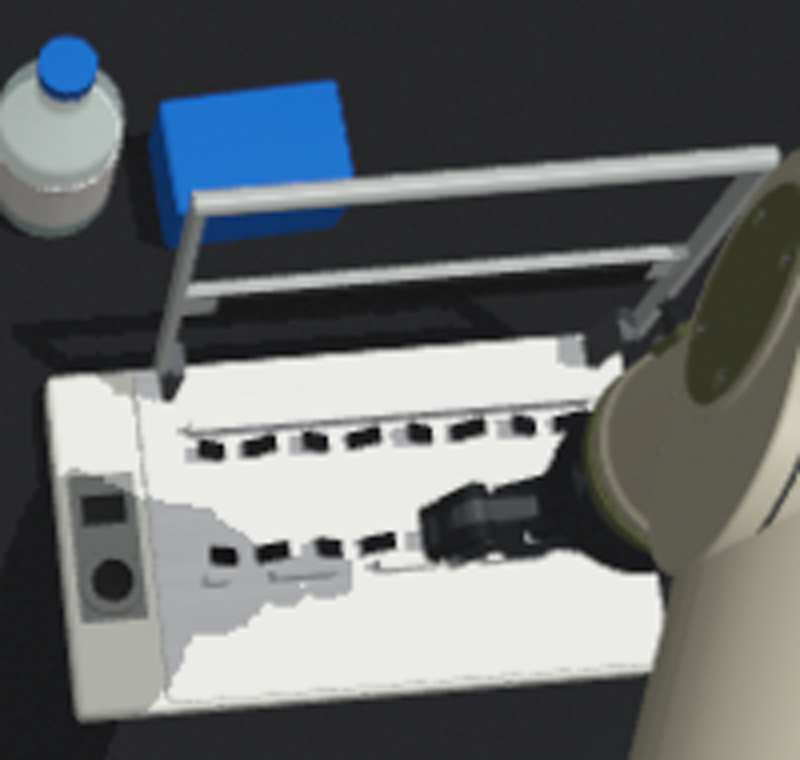

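```bash
cat > fit2.py <<'E'
from h import *
from scipy.optimize import least_squares
np.set_printoptions(suppress=True)
W=dict(np.load("pics/g_w.npz"));T=dict(np.load("pics/g_t.npz"))
def blobs(C,u0,v0,u1,v1,lo,hi,th=60):
    g=C["color"].max(2)[v0:v1,u0:u1];n,l,s,ce=cv2.connectedComponentsWithStats((g<th).astype(np.uint8),connectivity=4)
    return np.array([ce[i]+[u0,v0] for i in range(1,n) if lo<s[i,4]<hi]),[s[i,4] for i in range(1,n) if lo<s[i,4]<hi]
b,a=blobs(W,180,225,430,312,60,600);print(len(b),a)
fr=b[b[:,1]<270];re=b[b[:,1]>270];fr=fr[fr[:,0].argsort()];re=re[re[:,0].argsort()];print(fr.round(1).tolist(),re.round(1).tolist())
bt,at_=blobs(T,378,200,488,245,8,120,70);print(bt.round(1).tolist(),at_)
if len(fr)==8 and len(re)==8:
    def model(p):
        x,y,w,z,d,ex=p;P=[]
        for X in(-.036,.036):
            for n in(-.105,-.035,.035,.105):
                for s in(-1,1): P.append([X,n+s*d,z])
        P=np.array(P);c,s=np.cos(w),np.sin(w)
        return np.c_[x+c*P[:,0]-s*P[:,1],y+s*P[:,0]+c*P[:,1],P[:,2]]
    O=np.r_[fr,re]
    f=lambda p:(proj(W,model(p))-O).ravel()
    r=least_squares(f,[.55,-.24,.08,.059,.014,0]);print(r.x.round(4),np.abs(r.fun).max(),r.fun.reshape(-1,2).round(1).tolist())
    g=lambda p:f([p[0],p[1],p[2],.059,p[3],0]);r=least_squares(g,[.55,-.24,.08,.014]);print("z fixed",r.x.round(4),np.abs(r.fun).max())
    P=model([*r.x[:3],.059,r.x[3],0]);print(proj(T,P).round(1).tolist())
E
python3 fit2.py
```

```text
16 [np.int32(213), np.int32(158), np.int32(196), np.int32(170), np.int32(176), np.int32(189), np.int32(168), np.int32(220), np.int32(204), np.int32(157), np.int32(191), np.int32(169), np.int32(172), np.int32(183), np.int32(162), np.int32(195)]
[[202.9, 238.9], [231.3, 239.4], [263.9, 239.9], [292.5, 240.5], [324.9, 241.0], [353.5, 241.5], [385.6, 242.0], [414.1, 242.8]] [[207.3, 296.3], [234.7, 296.8], [265.4, 297.2], [292.8, 297.8], [323.5, 298.2], [351.0, 298.7], [381.4, 299.1], [408.7, 299.6]]
[[465.5, 205.9], [451.4, 206.9], [439.4, 207.6], [425.5, 208.9], [413.4, 210.0], [399.4, 211.0], [387.4, 212.0], [429.1, 235.2], [416.7, 236.4], [402.4, 237.6], [390.5, 238.5]] [np.int32(19), np.int32(28), np.int32(20), np.int32(26), np.int32(22), np.int32(28), np.int32(22), np.int32(27), np.int32(22), np.int32(29), np.int32(24)]
[ 0.5544 -0.2397  0.0797  0.0563  0.0164  0.    ] 0.2157505857034323 [[-0.2, 0.1], [0.1, 0.1], [-0.1, 0.1], [-0.0, 0.1], [-0.0, 0.2], [-0.1, 0.1], [0.1, 0.2], [0.2, -0.0], [-0.1, -0.1], [-0.1, -0.2], [0.1, -0.1], [-0.0, -0.2], [0.1, -0.1], [-0.2, -0.2], [0.1, -0.0], [0.0, -0.1]]
z fixed [ 0.5533 -0.2397  0.0797  0.0163] 0.8315135758181498
[[483.1, 231.2], [470.8, 232.2], [456.8, 233.4], [444.4, 234.4], [430.4, 235.5], [418.0, 236.5], [403.9, 237.7], [391.6, 238.7], [479.0, 204.9], [466.8, 205.9], [452.9, 207.0], [440.7, 208.0], [426.8, 209.1], [414.6, 210.1], [400.7, 211.2], [388.5, 212.2]]
```

```bash
python3 -c "
from h import *
plan([.44,.22,.5],1.57)"
```

```text
t 7.7 dist 0.4527 rotdeg [ 0.7  -0.04  5.76] rows 11
[[[0.82, 0.04, 0.01, 0.01, 0.0, 0.1], [0.82, 0.04, 0.01, 0.01, 0.0, 0.1], [0.82, 0.03, 0.01, 0.01, 0.0, 0.1], [0.82, 0.02, 0.01, 0.01, 0.0, 0.1], [0.82, 0.01, 0.0, 0.01, 0.0, 0.1], [0.83, 0.01, 0.01, 0.01, 0.0, 0.1], [0.82, 0.0, 0.0, 0.01, 0.0, 0.1], [0.83, -0.01, 0.01, 0.01, 0.0, 0.1], [0.82, -0.01, 0.0, 0.01, 0.0, 0.1], [0.83, -0.02, 0.01, 0.01, 0.0, 0.1], [0.82, -0.03, 0.0, 0.01, 0.0, 0.1]]]
```

>>> servo_tool(motion=[[[0.82,0.04,0,0,0,0.1],[0.82,0.04,0,0,0,0.1],[0.82,0.03,0,0,0,0.1],[0.82,0.02,0,0,0,0.1],[0.82,0.01,0,0,0,0.1],[0.83,0.01,0,0,0,0.1],[0.82,0,0,0,0,0.1],[0.83,0,0,0,0,0.1],[0.82,0,0,0,0,0.1],[0.83,0,0,0,0,0.1],[0.6,0,0,0,0,0.1],[0,0,0,0.2,0,0]]])

```text
clock: 8.9
position: [0.4459, 0.224, 0.5054]
ee_rot: [0.714, 0.7, 0.001, -0.001]
ft_force: [0.6, 0.7, 0.2]
grip_width: 0.998
```

>>> servo_tool(motion=[[[0,0,0,0,0,0],[0,0,0,0,0,0]]])

```text
clock: 9.1
position: [0.4463, 0.2237, 0.5053]
ee_rot: [0.714, 0.701, 0.001, -0.002]
ft_force: [0.0, -0.0, -0.2]
grip_width: 0.999
```

```bash
python3 -c "
from h import *
st();shot('wrist','i_w')"
```

```text
t 9.1 tcp [0.4463 0.2237 0.5053] yaw 1.5523 tilt [-0.0009  0.0041] F [ 0.  -0.  -0.2] w 0.999 q [ 0.55  0.14 -1.19  1.57  0.12  1.52  0.91]
```

View pics/i_w.png

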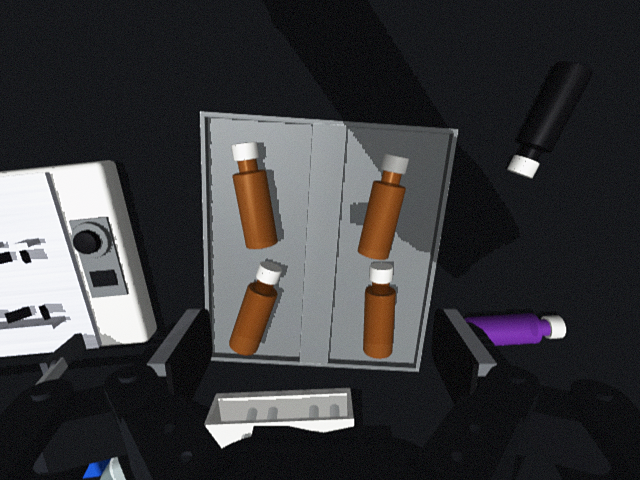

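```bash
cat > bot.py <<'E'
from h import *
from scipy.optimize import minimize
def hullpts(P,w,r,x0,x1):
    a=np.linspace(0,2*np.pi,24,endpoint=False);A=[]
    for X in(x0,x1): A.append(np.c_[np.full(24,X),r*np.cos(a),r*np.sin(a)])
    A=np.concatenate(A);c,s=np.cos(w),np.sin(w)
    return np.c_[P[0]+c*A[:,0]-s*A[:,1],P[1]+s*A[:,0]+c*A[:,1],P[2]+A[:,2]]
def brown(C):
    h=cv2.cvtColor(C["color"],cv2.COLOR_RGB2HSV);
    return ((h[...,0]>=4)&(h[...,0]<=20)&(h[...,1]>120)&(h[...,2]>45)).astype(np.uint8)
def render(C,p,z,S=4):
    m=np.zeros((480*1,640*1),np.uint8)
    for r,x0,x1 in((.02,-.045,.045),(.011,-.06,-.04)):
        q=proj(C,hullpts([p[0],p[1],z],p[2],r,x0,x1));k=cv2.convexHull(q.astype(np.float32))
        cv2.fillConvexPoly(m,np.round(k*16).astype(np.int32),255,cv2.LINE_AA,4)
    return m/255.
def fit(C,z=.024,mn=150,show=None,yaw0=None):
    M=brown(C);n,l,s,ce=cv2.connectedComponentsWithStats(M);out=[]
    for i in range(1,n):
        if s[i,4]<mn or s[i,4]>20000: continue
        m=(l==i).astype(float);g=at(C,*ce[i],z);best=None
        for y0 in([-.3,0,.3] if yaw0 is None else [yaw0]):
            f=lambda p:np.abs(render(C,p,z)-m).sum()/m.sum()
            r=minimize(f,[g[0],g[1],y0],method="Nelder-Mead",options=dict(initial_simplex=[[g[0],g[1],y0],[g[0]+.01,g[1],y0],[g[0],g[1]+.01,y0],[g[0],g[1],y0+.15]],xatol=1e-4,fatol=1e-4))
            if best is None or r.fun<best.fun: best=r
        out.append(np.r_[best.x,best.fun]);print(np.round(best.x,4),"err",round(best.fun,3),"px",ce[i].round(0),s[i,4])
    return out
E
python3 - <<'E'
from bot import *
print("wrist");fit(dict(np.load("pics/i_w.npz")),mn=800)
print("top");fit(dict(np.load("pics/b_top.npz")),mn=200)
E
```

```text
wrist
[0.4657 0.1445 0.1158] err 0.116 px [254. 205.] 2698
[ 0.4824  0.2956 -0.2114] err 0.118 px [382. 216.] 2629
[ 0.6135  0.1294 -0.3695] err 0.17 px [252. 318.] 2120
[ 0.6208  0.2968 -0.0127] err 0.18 px [379. 320.] 2089
top
[ 0.6171  0.2992 -0.0109] err 0.274 px [235. 203.] 482
[ 0.6104  0.133  -0.3695] err 0.267 px [295. 205.] 475
[ 0.4817  0.2985 -0.2448] err 0.252 px [234. 252.] 507
[0.4628 0.1469 0.1074] err 0.256 px [290. 258.] 504
```

```bash
python3 - <<'E'
from bot import *
C=dict(np.load("pics/i_w.npz"));im=C["color"][:,:,::-1].copy()
for p in([0.4657,0.1445,0.1158],[0.4824,0.2956,-0.2114],[0.6135,0.1294,-0.3695],[0.6208,0.2968,-0.0127]):
    for r,x0,x1 in((.02,-.045,.045),(.011,-.06,-.04),(.015,-.078,-.06)):
        q=proj(C,hullpts([p[0],p[1],.024],p[2],r,x0,x1));k=cv2.convexHull(q.astype(np.float32))
        cv2.polylines(im,[np.round(k*16).astype(np.int32)],True,(0,255,0),1,cv2.LINE_AA,4)
cv2.imwrite("pics/ov.png",cv2.resize(im[130:370,200:430],None,fx=2.5,fy=2.5,interpolation=cv2.INTER_CUBIC))
E
```

```text
(no output)
```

View pics/ov.png

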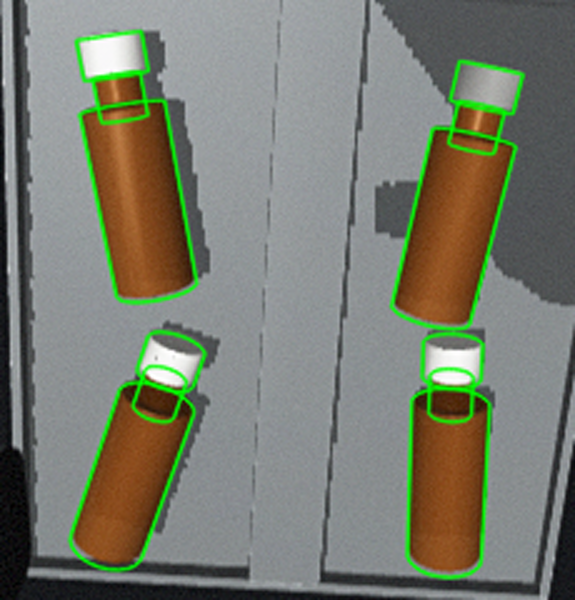

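```bash
python3 -c "
from h import *
plan([.4657,.1445,.29],1.6866)"
```

```text
t 9.15 dist 0.23 rotdeg [-0.03 -0.22 -7.75] rows 6
[[[-0.26, 0.07, 0.72, 0.0, -0.01, -0.26], [-0.27, 0.06, 0.72, 0.0, -0.01, -0.26], [-0.27, 0.06, 0.72, 0.0, -0.01, -0.26], [-0.26, 0.05, 0.71, 0.0, -0.01, -0.26], [-0.27, 0.05, 0.72, 0.0, -0.01, -0.26], [-0.26, 0.04, 0.71, 0.0, -0.01, -0.26]]]
```

>>> servo_tool(motion=[[[-0.26,0.07,0.72,0,0,-0.26],[-0.27,0.06,0.72,0,0,-0.26],[-0.27,0.06,0.72,0,0,-0.26],[-0.26,0.05,0.72,0,0,-0.26],[-0.27,0.05,0.72,0,0,-0.26],[-0.26,0.04,0.7,0,0,-0.26],[0,0,0,0,0,0],[0,0,0,0,0,0]]], jaw=70)

```text
clock: 9.95
position: [0.469, 0.1328, 0.2853]
ee_rot: [0.67, 0.743, 0.002, 0.003]
ft_force: [0.1, 0.5, 1.0]
grip_width: 0.729
```

```bash
python3 -c "
from bot import *
st();C=shot('wrist','j_w');fit(C,mn=800);plan([.4657,.1445,.183],1.6866)"
```

```text
t 9.95 tcp [0.469  0.1328 0.2853] yaw 1.6744 tilt [ 0.0074 -0.0014] F [0.1 0.5 1. ] w 0.729 q [ 0.6   0.31 -1.09  1.92  0.31  1.09  1.06]
[0.4661 0.144  0.1125] err 0.071 px [343. 234.] 9929
[ 0.4819  0.295  -0.2181] err 0.075 px [574. 281.] 10974
[0.6238 0.1392 0.0199] err 0.956 px [314. 400.] 3464
[0.6926 0.3005 0.2261] err 0.35 px [498. 464.] 1077
t 10.0 dist 0.103 rotdeg [ 0.42  0.16 -0.71] rows 3
[[[0.08, -0.02, 0.68, 0.03, 0.01, -0.05], [0.08, -0.02, 0.68, 0.03, 0.01, -0.05], [0.09, -0.01, 0.69, 0.03, 0.01, -0.05]]]
```

View pics/j_w.png

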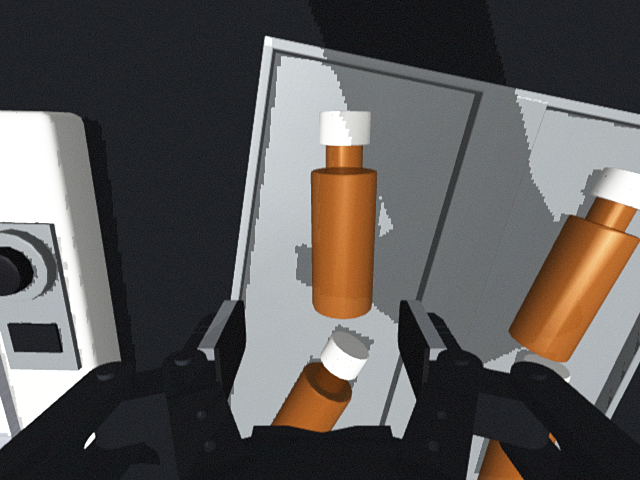

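>>> servo_tool(motion=[[[0.22,-0.04,0.3,0.06,0,-0.1],[0.02,-0.02,0.4,0,0,-0.1],[0,0,0.4,0,0,0],[0,0,0,0,0,0]]])

```text
clock: 10.4
position: [0.4681, 0.1469, 0.2375]
ee_rot: [0.664, 0.748, 0.004, 0.006]
ft_force: [-0.2, 0.0, 0.8]
grip_width: 0.728
```

```bash
python3 -c "
from h import *
st();plan([.4661,.144,.183],1.6833)"
```

```text
t 10.4 tcp [0.4681 0.1469 0.2375] yaw 1.6888 tilt [ 0.0152 -0.0017] F [-0.2  0.   0.8] w 0.728 q [ 0.52  0.39 -1.04  1.96  0.41  1.01  0.98]
t 10.4 dist 0.0546 rotdeg [0.85 0.2  0.31] rows 2
[[[-0.02, -0.03, 0.54, 0.09, 0.02, 0.03], [-0.03, -0.03, 0.55, 0.09, 0.02, 0.03]]]
```

>>> servo_tool(motion=[[[-0.03,-0.03,0.4,0.1,0.02,0],[-0.03,-0.03,0.4,0.1,0.02,0],[0,0,0.3,0,0,0],[0,0,0,0,0,0]]])

```text
clock: 10.8
position: [0.4689, 0.1451, 0.1867]
ee_rot: [0.665, 0.747, 0.002, 0.002]
ft_force: [-0.7, 0.5, 0.5]
grip_width: 0.726
```

```bash
python3 -c "
from h import *
st();plan([.4661,.144,.183],1.6833)"
```

```text
t 10.8 tcp [0.4689 0.1451 0.1867] yaw 1.6873 tilt [0.0062 0.0008] F [-0.7  0.5  0.5] w 0.726 q [ 0.45  0.48 -0.97  1.99  0.5   0.93  0.91]
t 10.8 dist 0.0048 rotdeg [ 0.36 -0.01  0.23] rows 1
[[[-0.02, -0.06, 0.07, 0.07, 0.0, 0.05]]]
```

>>> servo_tool(motion=[[[-0.02,-0.07,0.07,0.08,0,0.05],[0,0,0,0,0,0]]])

```text
clock: 11.0
position: [0.4657, 0.1441, 0.1839]
ee_rot: [0.666, 0.746, 0.0, -0.0]
ft_force: [0.5, -0.3, -1.2]
grip_width: 0.731
```

>>> servo_tool(motion=[[[0,0,0,0,0,0],[0,0,0,0,0,0],[0,0,0,0,0,0],[0,0,0,0,0,0],[0,0,0,0,0,0]]], jaw=255, force=40)

```text
clock: 11.5
position: [0.466, 0.1441, 0.1852]
ee_rot: [0.667, 0.745, 0.0, 0.0]
ft_force: [-0.1, -0.9, -2.7]
grip_width: 0.455
```

```bash
python3 -c "
from h import *
st()"
```

```text
t 11.5 tcp [0.466  0.1441 0.1852] yaw 1.6824 tilt [0.0011 0.0003] F [-0.1 -0.9 -2.7] w 0.455 q [ 0.46  0.48 -0.97  1.99  0.49  0.93  0.91]
```

>>> servo_tool(motion=[[[0,0,-0.6,0,0,0],[0,0,-0.8,0,0,0],[0,0,-0.8,0,0,0],[0,0,-0.3,0,0,0]]])

```text
clock: 11.9
position: [0.4646, 0.1437, 0.3112]
ee_rot: [0.666, 0.746, -0.002, -0.002]
ft_force: [0.4, -0.6, -3.0]
grip_width: 0.451
```

```bash
cat >> h.py <<'E'
SX,SY,SW=.5544,-.2397,.0797
def nest(i,dx=0):
    Y=(-.105,-.035,.035,.105)[i];c,s=np.cos(SW),np.sin(SW);return np.array([SX+c*dx-s*Y,SY+s*dx+c*Y])
E
python3 -c "
from h import *
st();print(nest(0));plan([*nest(0),.3],SW+np.pi/2)"
```

```text
t 11.9 tcp [0.4646 0.1437 0.3112] yaw 1.6838 tilt [-0.0065  0.0002] F [ 0.4 -0.6 -3. ] w 0.451 q [ 0.62  0.28 -1.12  1.89  0.27  1.15  1.08]
[ 0.56275964 -0.34436669]
t 11.9 dist 0.498 rotdeg [-0.37 -0.05  1.91] rows 12
[[[-0.83, 0.07, 0.02, -0.01, 0.0, 0.03], [-0.83, 0.07, 0.02, -0.01, 0.0, 0.03], [-0.83, 0.08, 0.02, -0.01, 0.0, 0.03], [-0.83, 0.08, 0.02, -0.01, 0.0, 0.03], [-0.82, 0.08, 0.02, -0.01, 0.0, 0.03], [-0.82, 0.08, 0.02, -0.01, 0.0, 0.03], [-0.83, 0.08, 0.02, -0.01, 0.0, 0.03], [-0.82, 0.09, 0.01, -0.01, 0.0, 0.03], [-0.82, 0.09, 0.02, -0.01, 0.0, 0.03], [-0.83, 0.09, 0.01, -0.01, 0.0, 0.03], [-0.82, 0.09, 0.02, -0.01, 0.0, 0.03], [-0.83, 0.09, 0.01, -0.01, 0.0, 0.03]]]
```

>>> servo_tool(motion=[[[-0.8,0.07,0,0,0,0.03],[-0.83,0.07,0,0,0,0.03],[-0.83,0.08,0,0,0,0.03],[-0.83,0.08,0,0,0,0.03],[-0.82,0.08,0,0,0,0.03],[-0.82,0.08,0,0,0,0.03],[-0.83,0.08,0,0,0,0.03],[-0.82,0.09,0,0,0,0.03],[-0.82,0.09,0,0,0,0.03],[-0.83,0.09,0,0,0,0.03],[-0.8,0.09,0,0,0,0.03],[-0.5,0.05,0,0,0,0.03]]])

```text
clock: 13.1
position: [0.5603, -0.3413, 0.3042]
ee_rot: [0.676, 0.737, -0.004, -0.003]
ft_force: [0.5, 0.1, -1.3]
grip_width: 0.453
```

```bash
python3 -c "
from h import *
st();plan([*nest(0),.3],SW+np.pi/2)"
```

```text
t 13.1 tcp [ 0.5603 -0.3413  0.3042] yaw 1.6568 tilt [-0.0108 -0.0019] F [ 0.5  0.1 -1.3] w 0.453 q [ 1.05  0.61 -0.82  1.45  0.46  1.29  1.84]
t 13.1 dist 0.0057 rotdeg [-0.63  0.06  0.36] rows 1
[[[-0.06, 0.05, 0.08, -0.13, 0.01, 0.07]]]
```

>>> servo_tool(motion=[[[-0.06,0.05,0.3,-0.13,0,0.07],[0,0,0.3,0,0,0],[0,0,0.25,0,0,0],[0,0,0,0,0,0]]])

```text
clock: 13.5
position: [0.5611, -0.3487, 0.2542]
ee_rot: [0.681, 0.733, -0.002, -0.002]
ft_force: [0.1, 0.7, -3.1]
grip_width: 0.456
```

```bash
python3 -c "
from h import *
st();plan([*nest(0),.235],SW+np.pi/2);shot('wrist','k_w')"
```

```text
t 13.5 tcp [ 0.5611 -0.3487  0.2542] yaw 1.6447 tilt [-0.0051  0.0004] F [ 0.1  0.7 -3.1] w 0.456 q [ 1.04  0.66 -0.8   1.49  0.49  1.21  1.82]
t 13.5 dist 0.0198 rotdeg [-0.29 -0.05 -0.33] rows 1
[[[0.08, 0.04, 0.38, -0.06, -0.01, -0.07]]]
```

View pics/k_w.png

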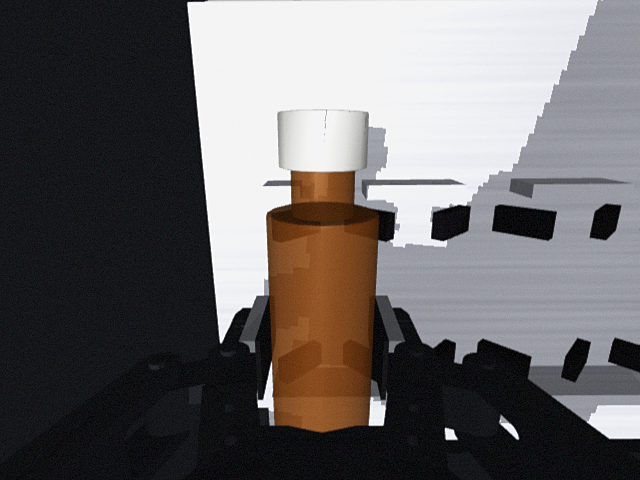

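```bash
cat >> bot.py <<'E'
def inhand(C,name,off=0,wo=0,dz=-.1612,box=(180,80,480,440)):
    o=status.get_obs();r=R.from_quat(o["ee_rot"]);z=r.apply([0,0,1]);x=r.apply([1,0,0]);w=np.arctan2(x[1],x[0])-np.pi/2+wo
    p=o["position"]+z*(-dz)+off*np.array([np.cos(w),np.sin(w),0]);im=C["color"][:,:,::-1].copy()
    for rr,x0,x1 in((.02,-.045,.045),(.011,-.06,-.04),(.015,-.078,-.06)):
        q=proj(C,hullpts(p,w,rr,x0,x1));k=cv2.convexHull(q.astype(np.float32))
        cv2.polylines(im,[np.round(k*16).astype(np.int32)],True,(0,255,0),1,cv2.LINE_AA,4)
    u0,v0,u1,v1=box;cv2.imwrite(f"pics/{name}.png",cv2.resize(im[v0:v1,u0:u1],None,fx=1.6,fy=1.6,interpolation=cv2.INTER_CUBIC))
    c,s=np.cos(SW),np.sin(SW);d=p[:2]-[SX,SY];print("bottle in shaker",(np.array([c*d[0]+s*d[1],-s*d[0]+c*d[1],p[2]])).round(4),"dyaw",round(w-SW,4))
E
python3 -c "
from bot import *
inhand(dict(np.load('pics/k_w.npz')),'k_o')"
```

```text
bottle in shaker [-0.0023 -0.109   0.0941] dyaw -0.0056
```

View pics/k_o.png

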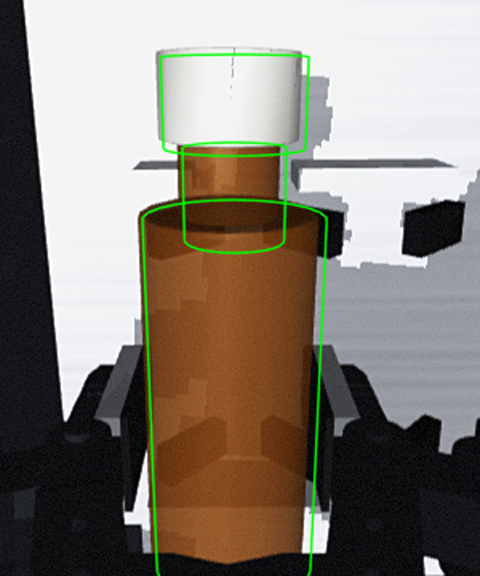

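>>> servo_tool(motion=[[[0.09,0.06,0.1,-0.06,0,-0.06],[0,0,0.1,0,0,0],[0,0,0,0,0,0]]])

```text
clock: 13.85
position: [0.5651, -0.3417, 0.2462]
ee_rot: [0.677, 0.736, 0.001, 0.001]
ft_force: [0.2, -0.9, -1.8]
grip_width: 0.454
```

```bash
python3 -c "
from h import *
st();plan([*nest(0,.001),.236],SW+np.pi/2)"
```

```text
t 13.85 tcp [ 0.5651 -0.3417  0.2462] yaw 1.6532 tilt [ 0.0031 -0.0005] F [ 0.2 -0.9 -1.8] w 0.454 q [ 1.04  0.67 -0.8   1.5   0.5   1.18  1.81]
t 13.85 dist 0.0106 rotdeg [0.18 0.04 0.16] rows 1
[[[-0.05, -0.03, 0.2, 0.04, 0.01, 0.03]]]
```

>>> servo_tool(motion=[[[-0.05,-0.03,0.1,0.04,0,0.03],[0,0,0.1,0,0,0],[0,0,0,0,0,0]]])

```text
clock: 14.15
position: [0.564, -0.3443, 0.2362]
ee_rot: [0.678, 0.735, -0.001, 0.001]
ft_force: [-0.3, 0.3, -3.3]
grip_width: 0.453
```

```bash
python3 -c "
from h import *
st();plan([*nest(0,.001),.236],SW+np.pi/2)"
```

```text
t 14.15 tcp [ 0.564  -0.3443  0.2362] yaw 1.6509 tilt [ 0.0003 -0.0018] F [-0.3  0.3 -3.3] w 0.453 q [ 1.03  0.68 -0.79  1.5   0.51  1.17  1.81]
t 14.15 dist 0.0003 rotdeg [0.01 0.11 0.03] rows 1
[[[0.0, 0.0, 0.0, 0.0, 0.02, 0.01]]]
```

>>> servo_tool(motion=[[[0,0,0.03,0,0,0],[0,0,0,0,0,0]]])

```text
clock: 14.35
position: [0.5642, -0.3443, 0.2356]
ee_rot: [0.678, 0.735, -0.0, 0.001]
ft_force: [0.0, 0.9, -2.4]
grip_width: 0.456
```

>>> servo_tool(motion=[[[0,0,0,0,0,0],[0,0,0,0,0,0],[0,0,0,0,0,0],[0,0,0,0,0,0]]], jaw=100)

```text
clock: 14.75
position: [0.5646, -0.3447, 0.2366]
ee_rot: [0.678, 0.735, -0.0, 0.002]
ft_force: [-1.3, 0.2, 0.3]
grip_width: 0.604
```

>>> servo_tool(motion=[[[0,0,-0.3,0,0,0],[0,0,-0.7,0,0,0],[0,0,-0.7,0,0,0],[0,0,-0.7,0,0,0],[0,0,0,0,0,0]]])

```text
clock: 15.25
position: [0.5642, -0.3438, 0.3648]
ee_rot: [0.678, 0.735, 0.0, 0.002]
ft_force: [0.4, -0.5, 0.4]
grip_width: 0.605
```

```bash
python3 -c "
from bot import *
st();C=shot('wrist','l_w');fit(C,.073,mn=800)
print(nest(0),SW)"
```

```text
t 15.25 tcp [ 0.5642 -0.3438  0.3648] yaw 1.6512 tilt [ 0.0036 -0.0023] F [ 0.4 -0.5  0.4] w 0.605 q [ 1.06  0.57 -0.85  1.38  0.42  1.38  1.86]
[ 0.5647 -0.3445  0.0803] err 0.092 px [323. 226.] 7693
[ 0.56275964 -0.34436669] 0.0797
```

View pics/l_w.png

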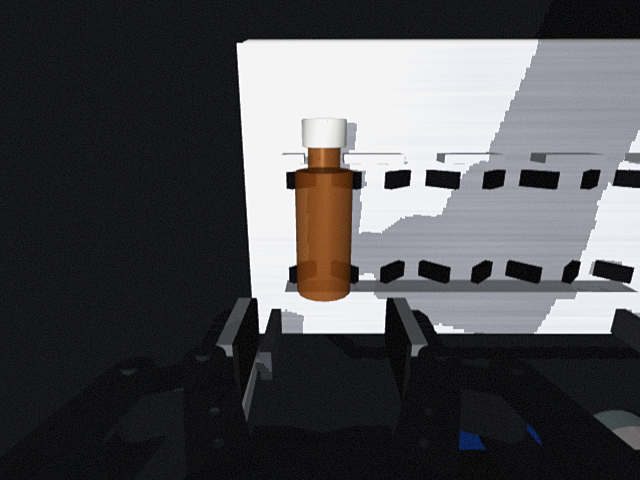

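```bash
cat >> bot.py <<'E'
def hull3(p,r,x0,x1):
    # p: x,y,z,yaw,pitch (pitch>0: bottom end up)
    a=np.linspace(0,2*np.pi,24,endpoint=False)
    A=np.concatenate([np.c_[np.full(24,X),r*np.cos(a),r*np.sin(a)] for X in(x0,x1)])
    return R.from_euler("ZY",[p[3],-p[4]]).apply(A)+np.array(p[:3])
def overlay(C,plist,name,box,s=2.5):
    im=C["color"][:,:,::-1].copy();u0,v0,u1,v1=box
    im=cv2.resize(im[v0:v1,u0:u1],None,fx=s,fy=s,interpolation=cv2.INTER_CUBIC)
    for p,col in plist:
        for rr,x0,x1 in((.02,-.045,.045),(.011,-.06,-.04),(.015,-.078,-.06)):
            q=proj(C,hull3(p,rr,x0,x1));k=cv2.convexHull(((q-[u0,v0]+.5)*s-.5).astype(np.float32))
            cv2.polylines(im,[np.round(k*16).astype(np.int32)],True,col,1,cv2.LINE_AA,4)
    cv2.imwrite(f"pics/{name}.png",im)
E
python3 - <<'E'
from bot import *
C=dict(np.load('pics/l_w.npz'));n=nest(0);n2=nest(0,.003)
overlay(C,[([*n,.073,SW,0],(0,255,0)),([*n2,.0775,SW,.1],(255,0,255))],'l_o',(260,100,390,320),2.6)
E
```

```text
(no output)
```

View pics/l_o.png

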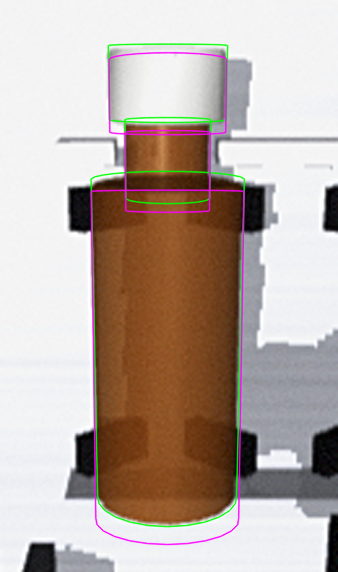

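```bash
python3 -c "
from h import *
plan([.482,.292,.30],1.356)"
```

```text
t 15.3 dist 0.6441 rotdeg [ 0.07  0.07 16.91] rows 15
[[[0.85, -0.04, 0.08, 0.0, 0.0, 0.23], [0.85, -0.06, 0.08, 0.0, 0.0, 0.23], [0.85, -0.07, 0.08, 0.0, 0.0, 0.23], [0.85, -0.09, 0.08, 0.0, 0.0, 0.23], [0.85, -0.11, 0.08, 0.0, 0.0, 0.23], [0.85, -0.13, 0.08, 0.0, 0.0, 0.23], [0.84, -0.14, 0.08, 0.0, 0.0, 0.23], [0.84, -0.16, 0.08, 0.0, 0.0, 0.23], [0.84, -0.18, 0.08, 0.0, 0.0, 0.23], [0.83, -0.19, 0.08, 0.0, 0.0, 0.23], [0.83, -0.21, 0.09, 0.0, 0.0, 0.23], [0.82, -0.23, 0.08, 0.0, 0.0, 0.23]]]
[[[0.82, -0.24, 0.09, 0.0, 0.0, 0.23], [0.82, -0.26, 0.08, 0.0, 0.0, 0.23], [0.81, -0.28, 0.09, 0.0, 0.0, 0.23]]]
```

>>> servo_tool(motion=[[[0.85,-0.04,0,0,0,0.2],[0.85,-0.06,0,0,0,0.2],[0.85,-0.07,0,0,0,0.2],[0.85,-0.09,0.05,0,0,0.2],[0.85,-0.11,0.1,0,0,0.2],[0.85,-0.13,0.1,0,0,0.2],[0.84,-0.14,0.1,0,0,0.2],[0.84,-0.16,0.1,0,0,0.2],[0.84,-0.18,0.1,0,0,0.2],[0.83,-0.19,0.1,0,0,0.2],[0.83,-0.21,0.1,0,0,0.2],[0.82,-0.23,0.1,0,0,0.2]]], jaw=70)

```text
clock: 16.5
position: [0.489, 0.1747, 0.3139]
ee_rot: [0.759, 0.652, -0.003, 0.001]
ft_force: [0.3, 0.1, 0.4]
grip_width: 0.726
```

```bash
python3 -c "
from h import *
st();plan([.482,.292,.30],1.356)"
```

```text
t 16.5 tcp [0.489  0.1747 0.3139] yaw 1.4193 tilt [-0.0029 -0.0061] F [0.3 0.1 0.4] w 0.726 q [ 0.47  0.35 -1.05  1.81  0.33  1.18  0.74]
t 16.5 dist 0.1183 rotdeg [-0.1   0.38  3.63] rows 3
[[[0.77, -0.16, 0.09, -0.01, 0.03, 0.24], [0.76, -0.18, 0.09, -0.01, 0.03, 0.24], [0.76, -0.2, 0.09, -0.01, 0.03, 0.24]]]
```

>>> servo_tool(motion=[[[0.77,-0.16,0.1,0,0,0.25],[0.76,-0.18,0.1,0,0,0.25],[0.6,-0.18,0.1,0,0,0.2],[0,0,0,0,0,0],[0,0,0,0,0,0]]])

```text
clock: 17.0
position: [0.4762, 0.2942, 0.2955]
ee_rot: [0.776, 0.631, -0.005, 0.0]
ft_force: [0.4, 0.3, -0.1]
grip_width: 0.723
```

```bash
python3 -c "
from bot import *
st();C=shot('wrist','m_w');b=fit(C,mn=800)
b=min([q for q in b if q[3]<.2],key=lambda q:abs(q[0]-.482)+abs(q[1]-.295));plan([b[0],b[1],.183],b[2]+np.pi/2)"
```

```text
t 17.0 tcp [0.4762 0.2942 0.2955] yaw 1.3649 tilt [-0.0073 -0.006 ] F [ 0.4  0.3 -0.1] w 0.723 q [ 0.18  0.47 -1.01  1.72  0.42  1.19  0.42]
[ 0.4827  0.2955 -0.21  ] err 0.075 px [330. 245.] 8886
[ 0.6315  0.296  -0.0433] err 0.944 px [363. 394.] 3421
[ 0.6687  0.1027 -0.4375] err 0.198 px [155. 461.] 1659
t 17.05 dist 0.1129 rotdeg [-0.34  0.4   0.23] rows 3
[[[0.02, 0.05, 0.75, -0.02, 0.03, 0.02], [0.02, 0.04, 0.75, -0.02, 0.03, 0.02], [0.02, 0.04, 0.75, -0.02, 0.03, 0.02]]]
```

View pics/m_w.png

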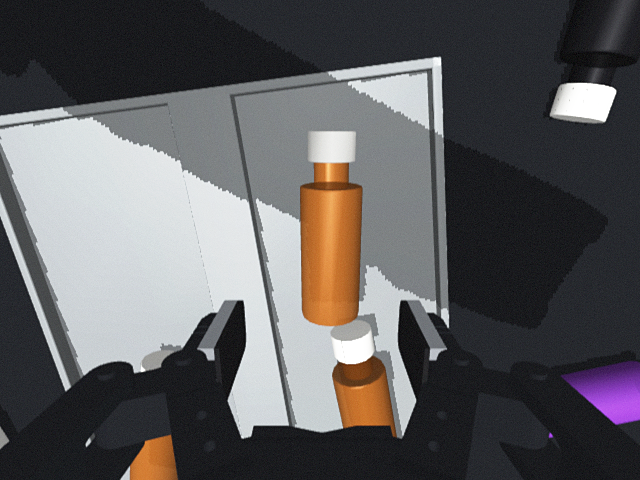

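>>> servo_tool(motion=[[[0.02,0.05,0.6,-0.02,0.03,0],[0.02,0.05,0.6,-0.02,0.03,0],[0.02,0.04,0.6,-0.02,0.03,0],[0,0,0,0,0,0]]])

```text
clock: 17.45
position: [0.4859, 0.2903, 0.2041]
ee_rot: [0.778, 0.628, 0.001, 0.001]
ft_force: [-0.2, -0.5, -0.1]
grip_width: 0.728
```

```bash
python3 -c "
from h import *
st();plan([.4827,.2955,.183],1.361)"
```

```text
t 17.45 tcp [0.4859 0.2903 0.2041] yaw 1.358 tilt [ 0.0031 -0.0009] F [-0.2 -0.5 -0.1] w 0.728 q [ 0.12  0.59 -0.92  1.78  0.54  1.04  0.35]
t 17.45 dist 0.022 rotdeg [ 0.18  0.01 -0.17] rows 1
[[[0.09, -0.09, 0.42, 0.04, 0.0, -0.03]]]
```

>>> servo_tool(motion=[[[0.09,-0.09,0.2,0.04,0,-0.03],[0,0,0.18,0,0,0],[0,0,0,0,0,0]]])

```text
clock: 17.75
position: [0.4836, 0.2947, 0.1866]
ee_rot: [0.778, 0.628, 0.001, 0.0]
ft_force: [0.2, -0.8, -0.2]
grip_width: 0.727
```

```bash
python3 -c "
from h import *
st();plan([.4827,.2955,.183],1.361)"
```

```text
t 17.75 tcp [0.4836 0.2947 0.1866] yaw 1.3578 tilt [0.0016 0.0003] F [ 0.2 -0.8 -0.2] w 0.727 q [ 0.09  0.61 -0.9   1.79  0.56  1.01  0.33]
t 17.75 dist 0.0038 rotdeg [ 0.09 -0.04 -0.18] rows 1
[[[0.01, -0.02, 0.07, 0.02, -0.01, -0.04]]]
```

>>> servo_tool(motion=[[[0,-0.02,0.06,0,0,0],[0,0,0,0,0,0]]])

```text
clock: 17.95
position: [0.4829, 0.2953, 0.1848]
ee_rot: [0.778, 0.628, 0.002, 0.001]
ft_force: [-0.9, 0.2, -0.1]
grip_width: 0.725
```

>>> servo_tool(motion=[[[0,0,0,0,0,0],[0,0,0,0,0,0],[0,0,0,0,0,0],[0,0,0,0,0,0],[0,0,0,0,0,0]]], jaw=255)

```text
clock: 18.45
position: [0.4832, 0.2954, 0.186]
ee_rot: [0.778, 0.628, 0.002, 0.001]
ft_force: [0.3, 1.0, -1.9]
grip_width: 0.453
```

>>> servo_tool(motion=[[[0,0,-0.6,0,0,0],[0,0,-0.8,0,0,0],[0,0,-0.8,0,0,0],[0,0,-0.3,0,0,0]]])

```text
clock: 18.85
position: [0.4816, 0.2945, 0.3117]
ee_rot: [0.778, 0.628, -0.001, -0.0]
ft_force: [0.1, 0.5, -1.3]
grip_width: 0.452
```

```bash
python3 -c "
from h import *
st();plan([*nest(1,0),.3],SW+np.pi/2)"
```

```text
t 18.85 tcp [0.4816 0.2945 0.3117] yaw 1.3589 tilt [-0.0019 -0.0013] F [ 0.1  0.5 -1.3] w 0.452 q [ 0.18  0.46 -1.01  1.7   0.41  1.22  0.43]
t 18.85 dist 0.5742 rotdeg [ -0.11   0.08 -16.71] rows 13
[[[-0.83, 0.3, 0.02, 0.0, 0.0, -0.26], [-0.84, 0.28, 0.02, 0.0, 0.0, -0.26], [-0.84, 0.26, 0.02, 0.0, 0.0, -0.26], [-0.85, 0.24, 0.02, 0.0, 0.0, -0.26], [-0.86, 0.22, 0.02, 0.0, 0.0, -0.26], [-0.86, 0.2, 0.02, 0.0, 0.0, -0.26], [-0.86, 0.18, 0.02, 0.0, 0.0, -0.26], [-0.87, 0.16, 0.02, 0.0, 0.0, -0.26], [-0.87, 0.14, 0.02, 0.0, 0.0, -0.26], [-0.88, 0.12, 0.02, 0.0, 0.0, -0.26], [-0.88, 0.11, 0.01, 0.0, 0.0, -0.26], [-0.88, 0.09, 0.02, 0.0, 0.0, -0.26]]]
[[[-0.87, 0.06, 0.01, 0.0, 0.0, -0.26]]]
```

>>> servo_tool(motion=[[[-0.83,0.3,0,0,0,-0.26],[-0.84,0.28,0,0,0,-0.26],[-0.84,0.26,0,0,0,-0.26],[-0.85,0.24,0,0,0,-0.26],[-0.86,0.22,0,0,0,-0.26],[-0.86,0.2,0,0,0,-0.26],[-0.86,0.18,0,0,0,-0.26],[-0.87,0.16,0,0,0,-0.26],[-0.87,0.14,0,0,0,-0.26],[-0.88,0.12,0,0,0,-0.26],[-0.88,0.1,0,0,0,-0.26],[-0.7,0.07,0,0,0,-0.26]]])

```text
clock: 20.05
position: [0.5526, -0.2363, 0.3076]
ee_rot: [0.678, 0.735, -0.001, -0.002]
ft_force: [0.4, 0.1, -1.4]
grip_width: 0.451
```

>>> servo_tool(motion=[[[-0.5,0,0,0,0,-0.2],[0,0,0,0,0,0]]])

```text
clock: 20.25
position: [0.5534, -0.2692, 0.3048]
ee_rot: [0.674, 0.739, -0.002, -0.002]
ft_force: [-0.2, 0.3, -1.5]
grip_width: 0.453
```

```bash
python3 -c "
from h import *
st();plan([*nest(1,0),.26],SW+np.pi/2)"
```

```text
t 20.25 tcp [ 0.5534 -0.2692  0.3048] yaw 1.6623 tilt [-0.0062  0.0003] F [-0.2  0.3 -1.5] w 0.453 q [ 1.05  0.54 -0.9   1.57  0.44  1.25  1.74]
t 20.25 dist 0.0453 rotdeg [-0.35 -0.05  0.68] rows 2
[[[-0.06, 0.04, 0.45, -0.04, 0.0, 0.07], [-0.06, 0.03, 0.45, -0.04, 0.0, 0.07]]]
```

>>> servo_tool(motion=[[[-0.06,0.04,0.4,-0.05,0,0.07],[-0.06,0.04,0.4,-0.05,0,0.07],[0,0,0.1,0,0,0],[0,0,0,0,0,0]]])

```text
clock: 20.65
position: [0.5572, -0.2743, 0.2563]
ee_rot: [0.679, 0.734, 0.001, -0.001]
ft_force: [-0.6, 1.4, -0.7]
grip_width: 0.452
```

```bash
python3 -c "
from bot import *
st();plan([*nest(1,0),.237],SW+np.pi/2);C=shot('wrist','n_w');inhand(C,'n_o',0,0,-.162)"
```

```text
t 20.65 tcp [ 0.5572 -0.2743  0.2563] yaw 1.6486 tilt [0.0004 0.0032] F [-0.6  1.4 -0.7] w 0.452 q [ 1.03  0.6  -0.86  1.6   0.48  1.17  1.71]
t 20.65 dist 0.0193 rotdeg [ 0.04 -0.18 -0.11] rows 1
[[[-0.01, 0.0, 0.39, 0.01, -0.04, -0.02]]]
bottle in shaker [ 0.0003 -0.0342  0.0947] dyaw -0.0018
```

View pics/n_o.png

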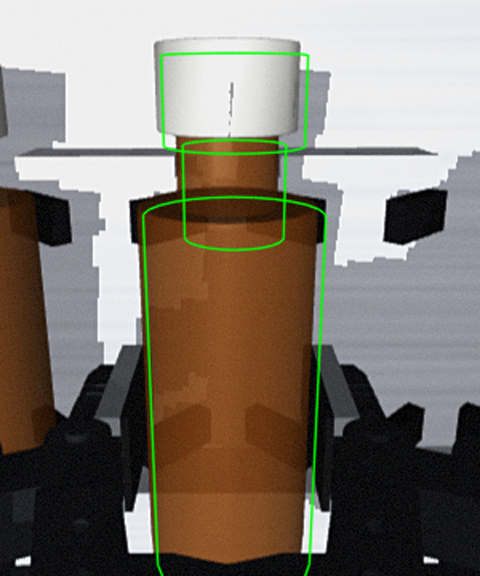

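>>> servo_tool(motion=[[[-0.01,0.035,0.2,0,-0.04,-0.02],[0,0,0.19,0,0,0],[0,0,0,0,0,0]]])

```text
clock: 21.0
position: [0.5598, -0.2737, 0.2375]
ee_rot: [0.678, 0.735, 0.0, 0.002]
ft_force: [-0.8, -0.2, -2.0]
grip_width: 0.455
```

```bash
python3 -c "
from bot import *
st();plan([*nest(1,.0018),.236],SW+np.pi/2)"
```

```text
t 21.0 tcp [ 0.5598 -0.2737  0.2375] yaw 1.6519 tilt [ 0.0029 -0.0021] F [-0.8 -0.2 -2. ] w 0.455 q [ 1.01  0.62 -0.85  1.61  0.51  1.14  1.69]
t 21.0 dist 0.0019 rotdeg [0.16 0.13 0.08] rows 1
[[[-0.01, -0.02, 0.03, 0.03, 0.03, 0.02]]]
```

>>> servo_tool(motion=[[[-0.02,-0.02,0.04,0.03,0.03,0],[0,0,0.02,0,0,0],[0,0,0,0,0,0]]])

```text
clock: 21.3
position: [0.5594, -0.2741, 0.2358]
ee_rot: [0.677, 0.736, 0.001, 0.0]
ft_force: [0.7, -0.3, -1.4]
grip_width: 0.454
```

>>> servo_tool(motion=[[[0,0,0,0,0,0],[0,0,0,0,0,0],[0,0,0,0,0,0],[0,0,0,0,0,0]]], jaw=100)

```text
clock: 21.7
position: [0.5596, -0.2746, 0.2366]
ee_rot: [0.678, 0.735, 0.001, 0.001]
ft_force: [-0.6, 0.3, 0.5]
grip_width: 0.606
```

>>> servo_tool(motion=[[[0,0,-0.3,0,0,0],[0,0,-0.7,0,0,0],[0,0,-0.7,0,0,0],[0,0,-0.7,0,0,0],[0,0,0,0,0,0]]])

```text
clock: 22.2
position: [0.5592, -0.274, 0.3645]
ee_rot: [0.677, 0.736, 0.001, 0.001]
ft_force: [-0.4, 0.4, -0.4]
grip_width: 0.611
```

```bash
python3 -c "
from bot import *
st();C=shot('wrist','o_w');fit(C,.073,mn=800)
print(nest(1),nest(0));overlay(C,[([*nest(i),.073,SW,0],(0,255,0)) for i in(0,1)],'o_o',(140,80,440,330),2.4)
plan([.613,.130,.30],1.2)"
```

```text
t 22.2 tcp [ 0.5592 -0.274   0.3645] yaw 1.6535 tilt [0.0024 0.0009] F [-0.4  0.4 -0.4] w 0.611 q [ 1.06  0.51 -0.92  1.49  0.4   1.35  1.76]
[ 0.5646 -0.3443  0.0816] err 0.097 px [223. 226.] 7931
[ 0.5581 -0.2747  0.0827] err 0.087 px [322. 224.] 7759
[ 0.55718655 -0.2745889 ] [ 0.56275964 -0.34436669]
t 22.25 dist 0.4125 rotdeg [-1.000e-02 -1.000e-01  2.598e+01] rows 10
[[[0.8, 0.17, 0.13, 0.0, 0.0, 0.52], [0.8, 0.14, 0.13, 0.0, 0.0, 0.52], [0.81, 0.1, 0.12, 0.0, 0.0, 0.52], [0.81, 0.07, 0.13, 0.0, 0.0, 0.52], [0.82, 0.03, 0.12, 0.0, 0.0, 0.52], [0.81, -0.01, 0.13, 0.0, 0.0, 0.52], [0.81, -0.05, 0.12, 0.0, 0.0, 0.52], [0.81, -0.08, 0.13, 0.0, 0.0, 0.52], [0.81, -0.12, 0.12, 0.0, 0.0, 0.52], [0.8, -0.15, 0.13, 0.0, 0.0, 0.52]]]
```

View pics/o_o.png

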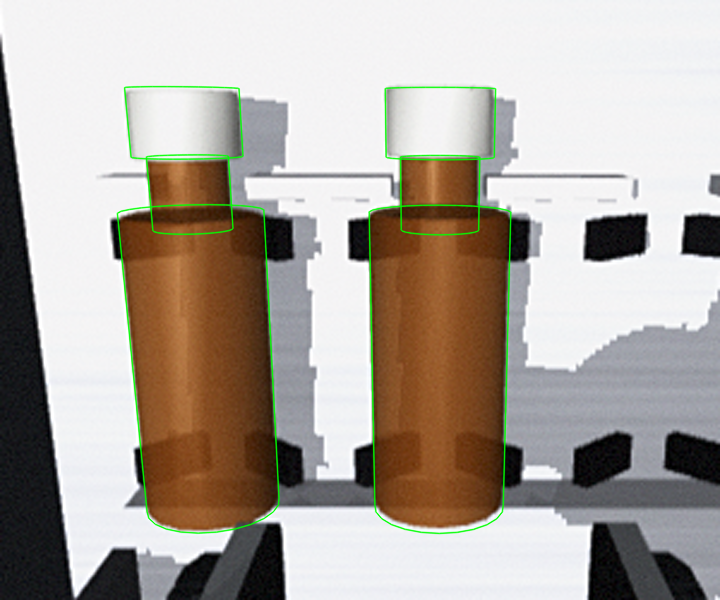

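>>> servo_tool(motion=[[[0.8,-0.1,0,0,0,0.5],[0.8,-0.15,0,0,0,0.5],[0.81,-0.2,0,0,0,0.5],[0.81,-0.2,0,0,0,0.5],[0.82,-0.2,0,0,0,0.5],[0.81,-0.2,0,0,0,0.5],[0.81,-0.1,0.1,0,0,0.5],[0.81,0.1,0.2,0,0,0.5],[0.7,0.3,0.2,0,0,0.5],[0.6,0.4,0.2,0,0,0.5],[0,0,0,0,0,0]]], jaw=70)

```text
clock: 23.35
position: [0.5807, 0.1123, 0.323]
ee_rot: [0.827, 0.562, -0.003, -0.0]
ft_force: [-1.0, 0.0, -0.5]
grip_width: 0.724
```

```bash
python3 -c "
from bot import *
st();C=shot('wrist','p_w');b=fit(C,mn=800);plan([.613,.130,.29],1.2)"
```

```text
t 23.35 tcp [0.5807 0.1123 0.323 ] yaw 1.1933 tilt [-0.0048 -0.0022] F [-1.   0.  -0.5] w 0.724 q [ 0.47  0.49 -0.96  1.62  0.42  1.26  0.63]
[ 0.6205  0.296  -0.0198] err 0.091 px [587. 184.] 9539
[ 0.6126  0.1292 -0.3764] err 0.096 px [362. 257.] 6952
t 23.4 dist 0.0508 rotdeg [-0.2   0.26 -0.35] rows 2
[[[0.3, 0.24, 0.33, -0.02, 0.03, -0.04], [0.3, 0.24, 0.34, -0.02, 0.03, -0.04]]]
```

View pics/p_w.png

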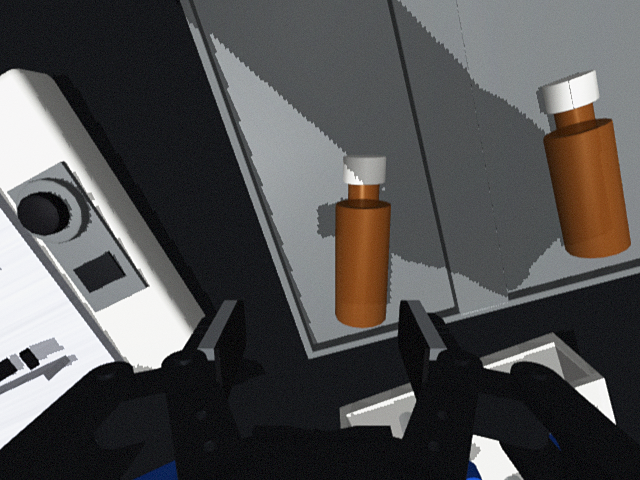

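```bash
python3 -c "
from bot import *
plan([.6126,.1292,.2],1.1944)"
```

```text
t 23.4 dist 0.1291 rotdeg [-0.2   0.26 -0.03] rows 3
[[[0.2, 0.16, 0.82, -0.01, 0.02, 0.0], [0.19, 0.16, 0.82, -0.01, 0.02, 0.0], [0.19, 0.16, 0.83, -0.01, 0.02, 0.0]]]
```

>>> servo_tool(motion=[[[0.25,0.2,0.5,0,0.02,0],[0.25,0.2,0.5,0,0.02,0],[0.1,0.08,0.6,0,0.02,0],[0,0,0.6,0,0,0],[0,0,0,0,0,0]]])

```text
clock: 23.9
position: [0.613, 0.1264, 0.2113]
ee_rot: [0.827, 0.562, -0.001, -0.0]
ft_force: [0.2, -0.5, -0.8]
grip_width: 0.728
```

```bash
python3 -c "
from bot import *
st();plan([.6126,.1292,.183],1.1944)"
```

```text
t 23.9 tcp [0.613  0.1264 0.2113] yaw 1.1925 tilt [-0.0025 -0.0007] F [ 0.2 -0.5 -0.8] w 0.728 q [ 0.36  0.67 -0.86  1.62  0.55  1.12  0.55]
t 23.9 dist 0.0285 rotdeg [-0.12  0.09 -0.11] rows 1
[[[0.05, -0.03, 0.57, -0.02, 0.02, -0.02]]]
```

>>> servo_tool(motion=[[[0.05,-0.03,0.28,-0.02,0.02,-0.02],[0,0,0.26,0,0,0],[0,0,0,0,0,0]]])

```text
clock: 24.2
position: [0.6129, 0.1279, 0.1858]
ee_rot: [0.827, 0.562, 0.001, 0.001]
ft_force: [-0.0, -0.5, -0.6]
grip_width: 0.724
```

```bash
python3 -c "
from bot import *
st();plan([.6126,.1292,.184],1.1944)"
```

```text
t 24.2 tcp [0.6129 0.1279 0.1858] yaw 1.1926 tilt [0.0029 0.    ] F [-0.  -0.5 -0.6] w 0.724 q [ 0.34  0.7  -0.84  1.63  0.58  1.07  0.53]
t 24.2 dist 0.0023 rotdeg [ 0.15 -0.06 -0.1 ] rows 1
[[[0.02, -0.01, 0.04, 0.03, -0.01, -0.02]]]
```

>>> servo_tool(motion=[[[0.02,-0.02,0.04,0.03,0,-0.02],[0,0,0,0,0,0]]])

```text
clock: 24.4
position: [0.6127, 0.1292, 0.1852]
ee_rot: [0.827, 0.562, 0.001, 0.0]
ft_force: [-0.3, 0.6, -0.6]
grip_width: 0.722
```

>>> servo_tool(motion=[[[0,0,0,0,0,0],[0,0,0,0,0,0],[0,0,0,0,0,0],[0,0,0,0,0,0],[0,0,0,0,0,0]]], jaw=255)

```text
clock: 24.9
position: [0.613, 0.1294, 0.1867]
ee_rot: [0.827, 0.562, 0.002, 0.001]
ft_force: [0.3, -0.6, -1.1]
grip_width: 0.457
```

>>> servo_tool(motion=[[[0,0,-0.6,0,0,0],[0,0,-0.8,0,0,0],[0,0,-0.8,0,0,0],[0,0,-0.3,0,0,0]]])

```text
clock: 25.3
position: [0.6115, 0.1287, 0.3117]
ee_rot: [0.827, 0.563, -0.001, -0.001]
ft_force: [0.2, 0.6, -1.4]
grip_width: 0.45
```

```bash
python3 -c "
from h import *
st();plan([*nest(2,-.01),.3],SW+np.pi/2)"
```

```text
t 25.3 tcp [0.6115 0.1287 0.3117] yaw 1.1951 tilt [-0.0038  0.0004] F [ 0.2  0.6 -1.4] w 0.45 q [ 0.4   0.57 -0.93  1.54  0.46  1.27  0.6 ]
t 25.3 dist 0.3417 rotdeg [-2.200e-01  1.000e-02 -2.609e+01] rows 8
[[[-0.84, 0.14, 0.03, -0.01, 0.0, -0.65], [-0.85, 0.1, 0.03, -0.01, 0.0, -0.65], [-0.85, 0.05, 0.03, -0.01, 0.0, -0.65], [-0.85, 0.0, 0.03, -0.01, 0.0, -0.65], [-0.85, -0.05, 0.03, -0.01, 0.0, -0.65], [-0.85, -0.1, 0.03, -0.01, 0.0, -0.65], [-0.84, -0.14, 0.03, -0.01, 0.0, -0.65], [-0.84, -0.2, 0.03, -0.01, 0.0, -0.65]]]
```

>>> servo_tool(motion=[[[-0.7,-0.5,0,0,0,-0.65],[-0.75,-0.5,0,0,0,-0.65],[-0.8,-0.3,0,0,0,-0.65],[-0.85,-0.1,0,0,0,-0.65],[-0.85,0,0,0,0,-0.65],[-0.85,0.1,0,0,0,-0.65],[-0.84,0.1,0,0,0,-0.65],[-0.6,0.1,0,0,0,-0.6],[0,0,0,0,0,0]]])

```text
clock: 26.2
position: [0.5011, -0.1636, 0.3078]
ee_rot: [0.673, 0.74, -0.002, -0.002]
ft_force: [0.9, 0.8, -1.8]
grip_width: 0.453
```

```bash
python3 -c "
from h import *
st();plan([*nest(2,0.001),.26],SW+np.pi/2)"
```

```text
t 26.2 tcp [ 0.5011 -0.1636  0.3078] yaw 1.665 tilt [-0.0055 -0.001 ] F [ 0.9  0.8 -1.8] w 0.453 q [ 1.11  0.38 -1.04  1.8   0.35  1.18  1.63]
t 26.2 dist 0.0814 rotdeg [-0.32  0.03  0.83] rows 2
[[[-0.46, 0.48, 0.48, -0.03, 0.0, 0.08], [-0.45, 0.48, 0.47, -0.03, 0.0, 0.08]]]
```

>>> servo_tool(motion=[[[-0.42,0.42,0.1,-0.03,0,0.08],[-0.42,0.42,0.1,-0.03,0,0.08],[-0.07,0.08,0.35,0,0,0],[0,0,0.35,0,0,0],[0,0,0,0,0,0]]])

```text
clock: 26.7
position: [0.5512, -0.2058, 0.2574]
ee_rot: [0.679, 0.734, -0.001, -0.002]
ft_force: [-0.6, 0.6, -2.1]
grip_width: 0.452
```

```bash
python3 -c "
from bot import *
st();plan([*nest(2,0.001),.237],SW+np.pi/2);C=shot('wrist','q_w');inhand(C,'q_o',0,0,-.1625)"
```

```text
t 26.7 tcp [ 0.5512 -0.2058  0.2574] yaw 1.6475 tilt [-0.004   0.0009] F [-0.6  0.6 -2.1] w 0.452 q [ 1.01  0.56 -0.93  1.69  0.49  1.15  1.58]
t 26.7 dist 0.0204 rotdeg [-0.22 -0.07 -0.17] rows 1
[[[0.02, 0.03, 0.41, -0.04, -0.01, -0.03]]]
bottle in shaker [-0.0006  0.0343  0.0961] dyaw -0.0025
```

View pics/q_o.png

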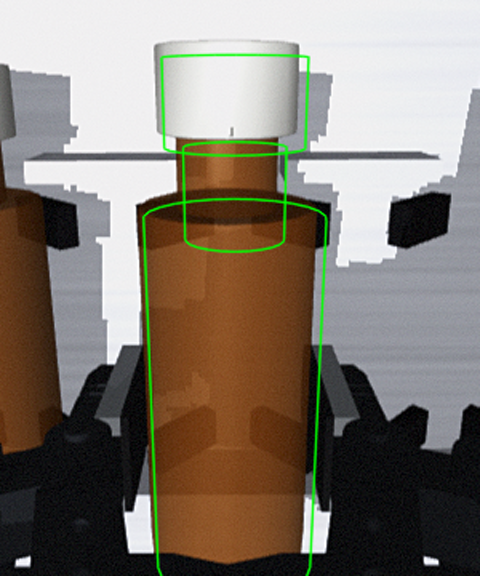

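>>> servo_tool(motion=[[[0.02,0.04,0.2,-0.04,0,-0.03],[0,0,0.2,0,0,0],[0,0,0,0,0,0]]])

```text
clock: 27.05
position: [0.5533, -0.203, 0.2386]
ee_rot: [0.678, 0.735, 0.001, 0.001]
ft_force: [-0.4, 0.0, -1.4]
grip_width: 0.452
```

```bash
python3 -c "
from bot import *
st();plan([*nest(2,.0015),.236],SW+np.pi/2)"
```

```text
t 27.05 tcp [ 0.5533 -0.203   0.2386] yaw 1.6523 tilt [ 0.0024 -0.0003] F [-0.4  0.  -1.4] w 0.452 q [ 0.99  0.58 -0.92  1.7   0.51  1.12  1.57]
t 27.05 dist 0.0031 rotdeg [0.13 0.03 0.1 ] rows 1
[[[-0.03, -0.01, 0.05, 0.03, 0.01, 0.02]]]
```

>>> servo_tool(motion=[[[-0.04,-0.01,0.05,0.03,0,0.02],[0,0,0.02,0,0,0],[0,0,0,0,0,0]]])

```text
clock: 27.35
position: [0.5534, -0.2042, 0.2365]
ee_rot: [0.678, 0.735, 0.0, 0.001]
ft_force: [-0.2, -0.3, -1.5]
grip_width: 0.454
```

>>> servo_tool(motion=[[[0,0,0,0,0,0],[0,0,0,0,0,0],[0,0,0,0,0,0],[0,0,0,0,0,0]]], jaw=100)

```text
clock: 27.75
position: [0.5537, -0.205, 0.2374]
ee_rot: [0.678, 0.735, 0.0, 0.002]
ft_force: [-0.1, 0.2, -0.7]
grip_width: 0.609
```

>>> servo_tool(motion=[[[0,0,-0.3,0,0,0],[0,0,-0.7,0,0,0],[0,0,-0.7,0,0,0],[0,0,-0.7,0,0,0],[0,0,0,0,0,0]]])

```text
clock: 28.25
position: [0.5532, -0.204, 0.3654]
ee_rot: [0.678, 0.735, 0.001, 0.001]
ft_force: [-0.0, -0.7, 0.4]
grip_width: 0.607
```

```bash
python3 -c "
from bot import *
st();C=shot('wrist','r_w');fit(C,.073,mn=800)
print([nest(i).round(4) for i in range(4)]);overlay(C,[([*nest(i),.073,SW,0],(0,255,0)) for i in(0,1,2)],'r_o',(40,80,400,330),2.2)
plan([.575,.296,.32],1.55)"
```

```text
t 28.25 tcp [ 0.5532 -0.204   0.3654] yaw 1.652 tilt [ 0.0027 -0.001 ] F [-0.  -0.7  0.4] w 0.607 q [ 1.05  0.45 -1.    1.57  0.39  1.33  1.65]
[ 0.5645 -0.3437  0.0815] err 0.11 px [124. 225.] 8454
[ 0.558  -0.2745  0.0837] err 0.095 px [223. 224.] 7899
[ 0.5525 -0.2051  0.0817] err 0.088 px [323. 224.] 7710
[array([ 0.5628, -0.3444]), array([ 0.5572, -0.2746]), array([ 0.5516, -0.2048]), array([ 0.546, -0.135])]
t 28.3 dist 0.5025 rotdeg [0.02 0.03 5.83] rows 12
[[[0.83, 0.1, 0.07, 0.0, 0.0, 0.1], [0.83, 0.1, 0.07, 0.0, 0.0, 0.1], [0.83, 0.09, 0.07, 0.0, 0.0, 0.1], [0.83, 0.08, 0.07, 0.0, 0.0, 0.1], [0.83, 0.08, 0.07, 0.0, 0.0, 0.1], [0.83, 0.07, 0.07, 0.0, 0.0, 0.1], [0.83, 0.06, 0.07, 0.0, 0.0, 0.1], [0.83, 0.05, 0.07, 0.0, 0.0, 0.1], [0.83, 0.05, 0.08, 0.0, 0.0, 0.1], [0.84, 0.04, 0.07, 0.0, 0.0, 0.1], [0.83, 0.03, 0.08, 0.0, 0.0, 0.1], [0.84, 0.02, 0.07, 0.0, 0.0, 0.1]]]
```

View pics/r_o.png

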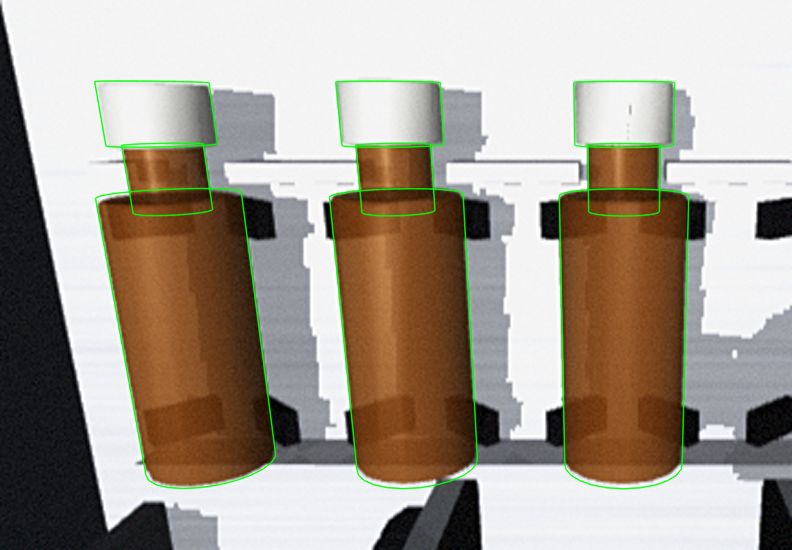

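All three are home. Now the last one.

>>> servo_tool(motion=[[[0.83,-0.05,0,0,0,0.1],[0.83,-0.05,0,0,0,0.1],[0.83,-0.05,0,0,0,0.1],[0.83,0,0,0,0,0.1],[0.83,0.08,0.1,0,0,0.1],[0.83,0.1,0.1,0,0,0.1],[0.83,0.1,0.1,0,0,0.1],[0.83,0.1,0.1,0,0,0.1],[0.83,0.1,0.1,0,0,0.1],[0.84,0.1,0.1,0,0,0.1],[0.8,0.1,0.1,0,0,0.1],[0.5,0.1,0.1,0,0,0.1]]], jaw=70)

```text
clock: 29.5
position: [0.5683, 0.2864, 0.317]
ee_rot: [0.721, 0.693, -0.004, 0.0]
ft_force: [-0.3, 0.5, 0.5]
grip_width: 0.727
```

>>> servo_tool(motion=[[[0,0,0,0,0,0],[0,0,0,0,0,0]]])

```text
clock: 29.7
position: [0.5666, 0.2907, 0.315]
ee_rot: [0.719, 0.695, -0.005, -0.001]
ft_force: [0.1, -0.2, 0.0]
grip_width: 0.727
```

```bash
python3 -c "
from bot import *
st();C=shot('wrist','s_w');b=fit(C,mn=800)
b=[q for q in b if q[3]<.2][0];plan([b[0],b[1],.21],b[2]+np.pi/2)"
```

```text
t 29.7 tcp [0.5666 0.2907 0.315 ] yaw 1.5371 tilt [-0.0093 -0.005 ] F [ 0.1 -0.2  0. ] w 0.727 q [ 0.15  0.62 -0.99  1.49  0.52  1.32  0.65]
[ 0.6208  0.2967 -0.02  ] err 0.112 px [336. 302.] 6714
t 29.75 dist 0.1184 rotdeg [-0.52  0.3  -0.8 ] rows 3
[[[0.06, 0.37, 0.7, -0.03, 0.02, -0.05], [0.05, 0.36, 0.7, -0.03, 0.02, -0.05], [0.05, 0.37, 0.69, -0.03, 0.02, -0.05]]]
```

View pics/s_w.png

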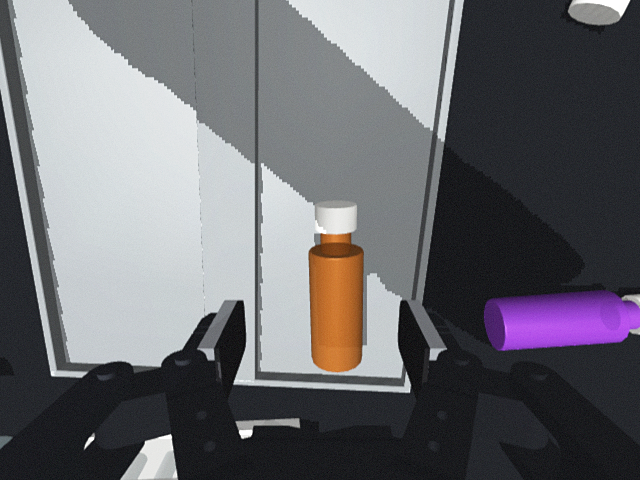

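>>> servo_tool(motion=[[[0.06,0.5,0.4,-0.03,0.02,-0.05],[0.05,0.45,0.4,-0.03,0.02,-0.05],[0.05,0.12,0.6,-0.03,0.02,-0.05],[0,0,0.6,0,0,0],[0,0,0,0,0,0]]])

```text
clock: 30.25
position: [0.6243, 0.2886, 0.2138]
ee_rot: [0.717, 0.697, 0.0, 0.002]
ft_force: [-0.5, 0.0, -0.7]
grip_width: 0.725
```

```bash
python3 -c "
from bot import *
st();plan([.6208,.2967,.184],1.5508)"
```

```text
t 30.25 tcp [0.6243 0.2886 0.2138] yaw 1.542 tilt [ 0.0033 -0.0032] F [-0.5  0.  -0.7] w 0.725 q [ 0.08  0.8  -0.89  1.43  0.64  1.21  0.66]
t 30.25 dist 0.031 rotdeg [ 0.19  0.18 -0.51] rows 1
[[[0.16, -0.08, 0.59, 0.04, 0.04, -0.1]]]
```

>>> servo_tool(motion=[[[0.16,-0.08,0.2,0.04,0.04,-0.1],[0,0,0.35,0,0,0],[0,0,0,0,0,0]]])

```text
clock: 30.55
position: [0.6213, 0.2954, 0.1878]
ee_rot: [0.715, 0.699, 0.001, 0.0]
ft_force: [-0.3, -0.2, -0.6]
grip_width: 0.727
```

```bash
python3 -c "
from bot import *
st();plan([.6208,.2967,.184],1.5508)"
```

```text
t 30.55 tcp [0.6213 0.2954 0.1878] yaw 1.5485 tilt [0.0025 0.0013] F [-0.3 -0.2 -0.6] w 0.727 q [ 0.07  0.83 -0.88  1.44  0.66  1.17  0.64]
t 30.55 dist 0.0041 rotdeg [ 0.14 -0.08 -0.13] rows 1
[[[0.03, -0.01, 0.08, 0.03, -0.02, -0.03]]]
```

>>> servo_tool(motion=[[[0.03,-0.02,0.08,0.03,0,-0.02],[0,0,0,0,0,0]]])

```text
clock: 30.75
position: [0.6204, 0.2974, 0.1849]
ee_rot: [0.714, 0.7, 0.001, -0.0]
ft_force: [-0.3, -0.0, 0.4]
grip_width: 0.727
```

>>> servo_tool(motion=[[[0,0,0,0,0,0],[0,0,0,0,0,0],[0,0,0,0,0,0],[0,0,0,0,0,0],[0,0,0,0,0,0]]], jaw=255)

```text
clock: 31.25
position: [0.6206, 0.2977, 0.1864]
ee_rot: [0.714, 0.7, 0.002, -0.0]
ft_force: [-0.1, 0.2, -1.9]
grip_width: 0.454
```

>>> servo_tool(motion=[[[0,0,-0.6,0,0,0],[0,0,-0.8,0,0,0],[0,-0.2,-0.8,0,0,0],[-0.2,-0.4,-0.3,0,0,0]]])

```text
clock: 31.65
position: [0.59, 0.2874, 0.3108]
ee_rot: [0.714, 0.7, -0.001, -0.002]
ft_force: [-0.6, 0.1, -1.9]
grip_width: 0.451
```

```bash
python3 -c "
from h import *
st();plan([*nest(3,-.04),.3],SW+np.pi/2)"
```

```text
t 31.65 tcp [0.59   0.2874 0.3108] yaw 1.5506 tilt [-0.0042  0.0005] F [-0.6  0.1 -1.9] w 0.451 q [ 0.14  0.66 -0.97  1.44  0.55  1.33  0.68]
t 31.65 dist 0.434 rotdeg [-0.24 -0.04 -5.72] rows 10
[[[-0.85, -0.15, 0.02, 0.0, 0.0, -0.11], [-0.85, -0.16, 0.02, 0.0, 0.0, -0.11], [-0.85, -0.17, 0.02, 0.0, 0.0, -0.11], [-0.85, -0.17, 0.02, 0.0, 0.0, -0.11], [-0.85, -0.18, 0.02, 0.0, 0.0, -0.11], [-0.85, -0.19, 0.02, 0.0, 0.0, -0.11], [-0.85, -0.2, 0.02, 0.0, 0.0, -0.11], [-0.84, -0.21, 0.03, 0.0, 0.0, -0.11], [-0.84, -0.22, 0.02, 0.0, 0.0, -0.11], [-0.84, -0.22, 0.03, 0.0, 0.0, -0.11]]]
```

>>> servo_tool(motion=[[[-0.85,-0.3,0,0,0,-0.11],[-0.85,-0.3,0,0,0,-0.11],[-0.85,-0.3,0,0,0,-0.11],[-0.85,-0.2,0,0,0,-0.11],[-0.85,-0.18,0,0,0,-0.11],[-0.85,-0.15,0,0,0,-0.11],[-0.85,-0.1,0,0,0,-0.11],[-0.84,-0.1,0,0,0,-0.11],[-0.84,-0.1,0,0,0,-0.11],[-0.6,-0.05,0,0,0,-0.11],[0,0,0,0,0,0]]])

```text
clock: 32.75
position: [0.5035, -0.1394, 0.3128]
ee_rot: [0.677, 0.736, -0.001, 0.001]
ft_force: [0.5, -0.7, -2.2]
grip_width: 0.453
```

```bash
python3 -c "
from h import *
st();plan([*nest(3,0.0015),.26],SW+np.pi/2)"
```

```text
t 32.75 tcp [ 0.5035 -0.1394  0.3128] yaw 1.6532 tilt [-0.0007 -0.003 ] F [ 0.5 -0.7 -2.2] w 0.453 q [ 1.11  0.37 -1.08  1.8   0.36  1.18  1.57]
t 32.75 dist 0.0689 rotdeg [-0.05  0.17  0.15] rows 2
[[[0.01, 0.44, 0.53, -0.01, 0.02, 0.02], [0.01, 0.45, 0.53, -0.01, 0.02, 0.02]]]
```

>>> servo_tool(motion=[[[0.01,0.4,0.1,0,0.02,0.02],[0.01,0.4,0.15,0,0.02,0],[0,0.1,0.35,0,0,0],[0,0,0.35,0,0,0],[0,0,0,0,0,0]]])

```text
clock: 33.25
position: [0.548, -0.1348, 0.2618]
ee_rot: [0.679, 0.734, -0.001, -0.001]
ft_force: [-0.5, 0.3, -2.4]
grip_width: 0.453
```

```bash
python3 -c "
from bot import *
st();plan([*nest(3,0.001),.237],SW+np.pi/2);C=shot('wrist','u_w');inhand(C,'u_o',0,0,-.1622)"
```

```text
t 33.25 tcp [ 0.548  -0.1348  0.2618] yaw 1.6489 tilt [-0.0026 -0.0002] F [-0.5  0.3 -2.4] w 0.453 q [ 0.96  0.52 -1.    1.75  0.48  1.14  1.46]
t 33.25 dist 0.0248 rotdeg [-0.15  0.   -0.09] rows 1
[[[0.0, -0.02, 0.5, -0.03, 0.0, -0.02]]]
bottle in shaker [0.0021 0.105  0.1008] dyaw -0.0015
```

View pics/u_o.png

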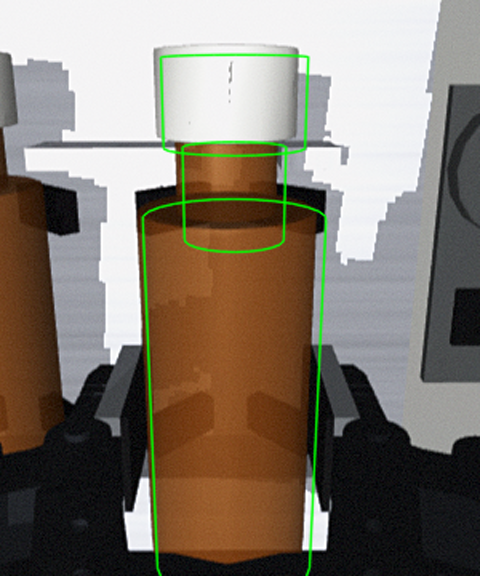

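>>> servo_tool(motion=[[[0,-0.01,0.25,-0.03,0,-0.02],[0,0,0.23,0,0,0],[0,0,0,0,0,0]]])

```text
clock: 33.6
position: [0.5469, -0.1349, 0.2379]
ee_rot: [0.678, 0.735, 0.0, 0.001]
ft_force: [-0.6, -0.4, -1.7]
grip_width: 0.455
```

```bash
python3 -c "
from bot import *
st();plan([*nest(3,.001),.236],SW+np.pi/2)"
```

```text
t 33.6 tcp [ 0.5469 -0.1349  0.2379] yaw 1.6509 tilt [ 0.0018 -0.0015] F [-0.6 -0.4 -1.7] w 0.455 q [ 0.94  0.55 -0.98  1.77  0.51  1.1   1.44]
t 33.6 dist 0.0019 rotdeg [0.09 0.09 0.03] rows 1
[[[0.0, 0.0, 0.04, 0.02, 0.02, 0.01]]]
```

>>> servo_tool(motion=[[[0,0,0.04,0.02,0.02,0],[0,0,0.02,0,0,0],[0,0,0,0,0,0]]])

```text
clock: 33.9
position: [0.5471, -0.1344, 0.2358]
ee_rot: [0.678, 0.735, 0.0, 0.0]
ft_force: [-0.4, 0.6, -2.4]
grip_width: 0.449
```

>>> servo_tool(motion=[[[0,0,0,0,0,0],[0,0,0,0,0,0],[0,0,0,0,0,0],[0,0,0,0,0,0]]], jaw=100)

```text
clock: 34.3
position: [0.5477, -0.1349, 0.2369]
ee_rot: [0.678, 0.735, 0.001, 0.001]
ft_force: [0.0, 0.3, 0.7]
grip_width: 0.608
```

>>> servo_tool(motion=[[[0,0,-0.3,0,0,0],[0,0,-0.7,0,0,0],[0,0,-0.7,0,0,0],[0,0,-0.7,0,0,0],[-0.3,-0.3,-0.6,0,0,0],[-0.7,-0.5,-0.5,0,0,0],[-0.7,-0.5,-0.5,0,0,0],[-0.4,0,0,0,0,0],[0,0,0,0,0,0]]])

```text
clock: 35.2
position: [0.489, -0.2451, 0.4531]
ee_rot: [0.676, 0.737, 0.001, 0.003]
ft_force: [0.1, 0.6, -0.8]
grip_width: 0.606
```

```bash
python3 -c "
from bot import *
st();C=shot('wrist','v_w');fit(C,.073,mn=600)
print([nest(i).round(4) for i in range(4)]);overlay(C,[([*nest(i),.073,SW,0],(0,255,0)) for i in range(4)],'v_o',(150,130,500,370),2.2);shot('top','v_t')"
```

```text
t 35.2 tcp [ 0.489  -0.2451  0.4531] yaw 1.6571 tilt [ 0.0063 -0.0029] F [ 0.1  0.6 -0.8] w 0.606 q [ 1.3   0.3  -1.1   1.56  0.27  1.45  1.84]
[ 0.5659 -0.3447  0.07  ] err 0.239 px [216. 267.] 3656
[ 0.5594 -0.275   0.0724] err 0.156 px [288. 270.] 3795
[ 0.5539 -0.2049  0.0865] err 0.152 px [359. 270.] 3813
[ 0.5484 -0.1351  0.0866] err 0.191 px [431. 268.] 3825
[array([ 0.5628, -0.3444]), array([ 0.5572, -0.2746]), array([ 0.5516, -0.2048]), array([ 0.546, -0.135])]
```

View pics/v_o.png

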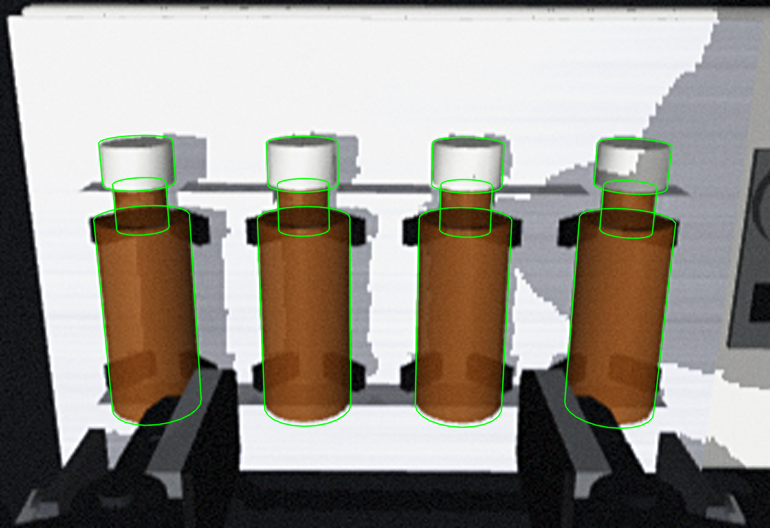

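View pics/v_t.png

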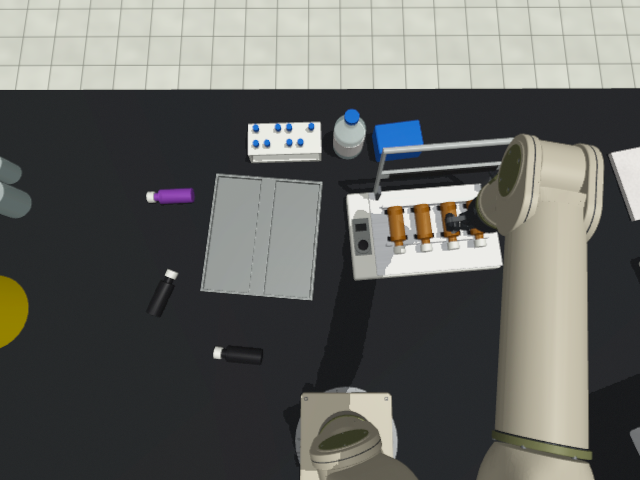

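```bash
python3 -c "
from bot import *
plan([.655,-.232,.53],.08)"
```

```text
t 35.3 dist 0.1826 rotdeg [ 0.37 -0.19 90.63] rows 19
[[[-0.01, 0.17, -0.08, 0.0, 0.0, 0.95], [0.01, 0.17, -0.08, 0.0, 0.0, 0.95], [0.02, 0.17, -0.08, 0.0, 0.0, 0.95], [0.04, 0.17, -0.08, 0.0, 0.0, 0.95], [0.05, 0.17, -0.08, 0.0, 0.0, 0.95], [0.07, 0.16, -0.08, 0.0, 0.0, 0.95], [0.08, 0.16, -0.08, 0.0, 0.0, 0.95], [0.09, 0.15, -0.08, 0.0, 0.0, 0.95], [0.1, 0.14, -0.08, 0.0, 0.0, 0.95], [0.11, 0.13, -0.08, 0.0, 0.0, 0.95], [0.13, 0.12, -0.08, 0.0, 0.0, 0.95], [0.14, 0.11, -0.08, 0.0, 0.0, 0.95]]]
[[[0.14, 0.1, -0.08, 0.0, 0.0, 0.95], [0.15, 0.09, -0.08, 0.0, 0.0, 0.95], [0.16, 0.08, -0.08, 0.0, 0.0, 0.95], [0.16, 0.06, -0.08, 0.0, 0.0, 0.95], [0.17, 0.05, -0.08, 0.0, 0.0, 0.95], [0.17, 0.03, -0.08, 0.0, 0.0, 0.95], [0.18, 0.02, -0.09, 0.0, 0.0, 0.95]]]
```

>>> servo_tool(motion=[[[0,0,-0.4,0,0,1],[0,0,-0.4,0,0,1],[0,0.1,-0.4,0,0,1],[0,0.2,-0.3,0,0,1],[0.06,0.2,0,0,0,1],[0.08,0.2,0,0,0,1],[0.1,0.2,0,0,0,1],[0.1,0.18,0,0,0,1],[0.1,0.16,0,0,0,1],[0.12,0.14,0,0,0,1],[0.14,0.13,0,0,0,1],[0.15,0.12,0,0,0,1]]], jaw=30)

```text
clock: 36.5
position: [0.5958, -0.2147, 0.5249]
ee_rot: [0.953, 0.303, 0.0, -0.007]
ft_force: [-0.2, -0.5, 1.1]
grip_width: 0.883
```

```bash
python3 -c "
from bot import *
st();plan([.655,-.232,.53],.08)"
```

```text
t 36.5 tcp [ 0.5958 -0.2147  0.5249] yaw 0.615 tilt [-0.0032  0.013 ] F [-0.2 -0.5  1.1] w 0.883 q [ 0.87  0.45 -0.89  1.19  0.33  1.66  0.68]
t 36.5 dist 0.0619 rotdeg [-0.77 -0.08 30.66] rows 7
[[[0.11, 0.14, -0.02, -0.02, 0.0, 0.88], [0.12, 0.13, -0.01, -0.02, 0.0, 0.88], [0.13, 0.12, -0.02, -0.02, 0.0, 0.88], [0.14, 0.11, -0.01, -0.02, 0.0, 0.88], [0.14, 0.1, -0.02, -0.02, 0.0, 0.88], [0.15, 0.08, -0.01, -0.02, 0.0, 0.88], [0.16, 0.08, -0.02, -0.02, 0.0, 0.88]]]
```

>>> servo_tool(motion=[[[0.11,0.14,0,-0.02,0,0.9],[0.12,0.13,0,-0.02,0,0.9],[0.13,0.12,0,-0.02,0,0.9],[0.14,0.11,0,-0.02,0,0.9],[0.14,0.1,0,-0.02,0,0.9],[0.15,0.08,0,-0.02,0,0.9],[0.1,0.08,0,-0.02,0,0.6],[0,0,0,0,0,0],[0,0,0,0,0,0]]])

```text
clock: 37.4
position: [0.6613, -0.2092, 0.5176]
ee_rot: [0.999, 0.052, -0.004, -0.008]
ft_force: [-0.4, 0.1, 0.5]
grip_width: 0.882
```

```bash
python3 -c "
from bot import *
st();C=shot('wrist','w_w');c,s=np.cos(SW),np.sin(SW)
def W(X,Y,Z): return [SX+c*X-s*Y,SY+s*X+c*Y,Z]
im=C['color'][:,:,::-1].copy()
for th,col in((1.6,(0,0,255)),(1.7,(0,255,0)),(1.75,(255,0,0))):
    q=proj(C,[W(.085-.2*np.cos(th),Y,.1+.2*np.sin(th)) for Y in(-.1,.0,.1)]);print(th,q.round(0).tolist());cv2.polylines(im,[q.astype(np.int32)],False,col,1)
cv2.imwrite('pics/w_o.png',im)"
```

```text
t 37.4 tcp [ 0.6613 -0.2092  0.5176] yaw 0.1033 tilt [-0.0086  0.0155] F [-0.4  0.1  0.5] w 0.882 q [ 0.67  0.57 -0.77  1.    0.37  1.71  0.14]
1.6 [[289.0, 462.0], [289.0, 315.0], [289.0, 123.0]]
1.7 [[321.0, 461.0], [326.0, 315.0], [331.0, 124.0]]
1.75 [[337.0, 459.0], [343.0, 314.0], [352.0, 125.0]]
```

View pics/w_o.png

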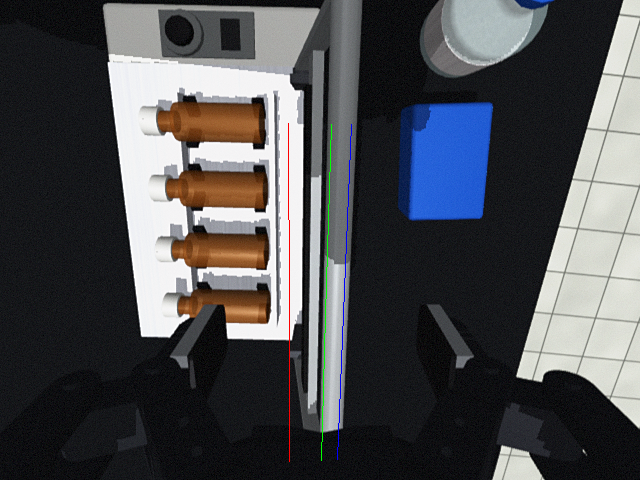

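```bash
python3 -c "
from bot import *
plan([.6705,-.2304,.453],.08)"
```

```text
t 37.45 dist 0.0686 rotdeg [-0.93  0.41  1.34] rows 2
[[[0.07, 0.23, 0.64, -0.09, 0.04, 0.13], [0.08, 0.23, 0.64, -0.09, 0.04, 0.13]]]
```

>>> servo_tool(motion=[[[0.07,0.23,0.4,-0.09,0.04,0.13],[0.07,0.23,0.4,-0.09,0.04,0.13],[0,0,0.45,0,0,0],[0,0,0,0,0,0]]])

```text
clock: 37.85
position: [0.6701, -0.2283, 0.454]
ee_rot: [0.999, 0.044, 0.001, -0.0]
ft_force: [-1.0, -0.6, -0.9]
grip_width: 0.882
```

>>> servo_tool(motion=[[[0,0,0,0,0,0],[0,0,0,0,0,0],[0,0,0,0,0,0],[0,0,0,0,0,0],[0,0,0,0,0,0],[0,0,0,0,0,0],[0,0,0,0,0,0],[0,0,0,0,0,0]]], jaw=255, force=25)

```text
clock: 38.65
position: [0.6699, -0.227, 0.4585]
ee_rot: [0.999, 0.046, 0.003, 0.0]
ft_force: [-1.2, -0.5, -1.4]
grip_width: 0.149
```

```bash
python3 -c "
from bot import *
st();shot('wrist','x_w')
th=np.arange(1.73,-.05,-.1)
print(np.c_[th[1:],.2*(np.cos(th[:-1])-np.cos(th[1:]))/.05,-.2*np.diff(np.sin(th))/.05].round(2).tolist())
"
```

```text
t 38.65 tcp [ 0.6699 -0.227   0.4585] yaw 0.0912 tilt [0.0052 0.0002] F [-1.2 -0.5 -1.4] w 0.149 q [ 0.7   0.6  -0.75  1.08  0.4   1.59  0.14]
[[1.63, -0.4, -0.04], [1.53, -0.4, -0.0], [1.43, -0.4, 0.04], [1.33, -0.39, 0.08], [1.23, -0.38, 0.11], [1.13, -0.37, 0.15], [1.03, -0.35, 0.19], [0.93, -0.33, 0.22], [0.83, -0.31, 0.25], [0.73, -0.28, 0.28], [0.63, -0.25, 0.31], [0.53, -0.22, 0.33], [0.43, -0.18, 0.35], [0.33, -0.15, 0.37], [0.23, -0.11, 0.38], [0.13, -0.07, 0.39], [0.03, -0.03, 0.4]]
```

View pics/x_w.png

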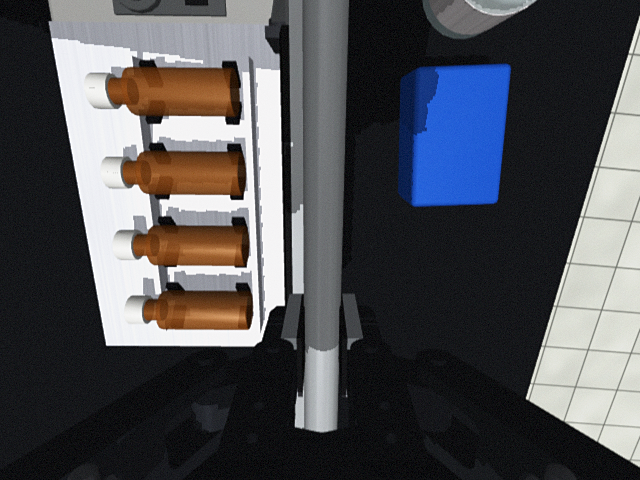

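>>> servo_tool(motion=[[[-0.4,0,-0.04,0,0,0],[-0.4,0,0,0,0,0],[-0.4,0,0.04,0,0,0],[-0.39,0,0.08,0,0,0],[-0.38,0,0.11,0,0,0],[-0.37,0,0.15,0,0,0]]])

```text
clock: 39.3
position: [0.5548, -0.2355, 0.4473]
ee_rot: [0.999, 0.047, 0.015, 0.002]
ft_force: [1.9, 0.9, 3.3]
grip_width: 0.153
```

```bash
cat >> h.py <<'E'
def arc(n=5,step=.1):
    o=status.get_obs();r=R.from_quat(o["ee_rot"]);g=o["position"]+.155*r.apply([0,0,1]);c,s=np.cos(SW),np.sin(SW);d=g[:2]-[SX,SY]
    X=c*d[0]+s*d[1];th=np.arctan2(g[2]-.1,.085-X);rad=np.hypot(g[2]-.1,.085-X);print("grasp shaker",X.round(4),(-s*d[0]+c*d[1]).round(4),g[2].round(4),"th",th.round(3),"rad",rad.round(4))
    t=th-step*np.arange(n+1);t=np.maximum(t,0);P=np.c_[.085-.2*np.cos(t),.1+.2*np.sin(t)];P[0]=[X,g[2]]
    print(np.c_[np.diff(P[:,0])/.05,-np.diff(P[:,1])/.05].round(2).tolist())
E
python3 -c "
from h import *
st();arc(6)"
```

```text
t 39.3 tcp [ 0.5548 -0.2355  0.4473] yaw 0.094 tilt [ 0.0294 -0.002 ] F [1.9 0.9 3.3] w 0.153 q [ 0.96  0.36 -0.81  1.44  0.26  1.43  0.24]
grasp shaker 0.0053 0.0035 0.2924 th 1.178 rad 0.2082
[[-0.3, 0.32], [-0.34, 0.21], [-0.32, 0.24], [-0.29, 0.27], [-0.27, 0.3], [-0.23, 0.32]]
```

>>> servo_tool(motion=[[[-0.34,0,0.22,0,-0.07,0],[-0.34,0,0.21,0,-0.07,0],[-0.32,0,0.24,0,-0.07,0],[-0.29,0,0.27,0,-0.07,0],[-0.27,0,0.3,0,-0.07,0]]])

```text
clock: 39.8
position: [0.4784, -0.2408, 0.3884]
ee_rot: [0.999, 0.048, 0.008, 0.005]
ft_force: [11.8, 0.7, -5.4]
grip_width: 0.147
```

```bash
python3 -c "
from h import *
st();arc(7)"
```

```text
t 39.8 tcp [ 0.4784 -0.2408  0.3884] yaw 0.0962 tilt [ 0.0162 -0.0097] F [11.8  0.7 -5.4] w 0.147 q [ 1.1   0.23 -0.82  1.69  0.18  1.28  0.35]
grasp shaker -0.0734 0.0033 0.2334 th 0.7 rad 0.2071
[[-0.13, 0.41], [-0.21, 0.34], [-0.17, 0.36], [-0.14, 0.38], [-0.1, 0.39], [-0.06, 0.4], [-0.02, 0.4]]
```

>>> servo_tool(motion=[[[-0.15,0,0.35,0,-0.05,0],[-0.19,0,0.34,0,-0.05,0],[-0.17,0,0.36,0,-0.05,0]]])

```text
clock: 40.1
position: [0.4518, -0.2426, 0.3368]
ee_rot: [0.999, 0.048, 0.001, 0.007]
ft_force: [13.4, -0.6, -3.7]
grip_width: 0.149
```

```bash
python3 -c "
from h import *
st();arc(5);c=shot('scene','y_s')"
```

```text
t 40.1 tcp [ 0.4518 -0.2426  0.3368] yaw 0.0958 tilt [ 0.0023 -0.0131] F [13.4 -0.6 -3.7] w 0.149 q [ 1.13  0.22 -0.81  1.81  0.18  1.18  0.36]
grasp shaker -0.1023 0.0032 0.1818 th 0.412 rad 0.2044
[[-0.06, 0.41], [-0.1, 0.39], [-0.06, 0.39], [-0.02, 0.4], [-0.0, 0.05]]
```

View pics/y_s.png

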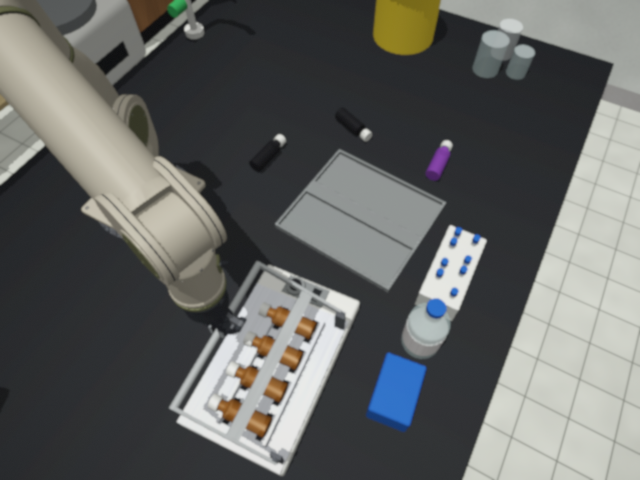

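>>> servo_tool(motion=[[[-0.05,0,0.36,0.1,0,0],[-0.06,0,0.36,0.1,0,0],[-0.03,0,0.3,0,0,0]]])

```text
clock: 40.45
position: [0.4411, -0.2458, 0.2832]
ee_rot: [0.999, 0.046, -0.003, -0.0]
ft_force: [-0.3, 3.2, 2.7]
grip_width: 0.151
```

```bash
python3 -c "
from h import *
st();arc(5)"
```

```text
t 40.45 tcp [ 0.4411 -0.2458  0.2832] yaw 0.0922 tilt [-0.0057  0.0006] F [-0.3  3.2  2.7] w 0.151 q [ 1.13  0.27 -0.79  1.88  0.22  1.08  0.34]
grasp shaker -0.1143 0.0031 0.1282 th 0.141 rad 0.2013
[[-0.01, 0.4], [-0.0, 0.16], [0.0, -0.0], [0.0, -0.0], [0.0, -0.0]]
```

>>> servo_tool(motion=[[[0,0,0.2,0,0,0],[0,0,0.15,0,0,0],[0,0,0,0,0,0]]])

```text
clock: 40.75
position: [0.4406, -0.2457, 0.2638]
ee_rot: [0.999, 0.046, -0.004, -0.0]
ft_force: [-3.8, -0.0, 2.3]
grip_width: 0.15
```

```bash
python3 -c "
from h import *
st();arc(2)"
```

```text
t 40.75 tcp [ 0.4406 -0.2457  0.2638] yaw 0.0923 tilt [-0.0079  0.0003] F [-3.8 -0.   2.3] w 0.15 q [ 1.11  0.3  -0.78  1.9   0.25  1.05  0.32]
grasp shaker -0.1151 0.0032 0.1088 th 0.044 rad 0.2003
[[0.0, 0.18], [0.0, -0.0]]
```

>>> servo_tool(motion=[[[0,0,0.08,0,0,0],[0,0,0.06,0,0,0],[0,0,0,0,0,0]]])

```text
clock: 41.05
position: [0.4413, -0.2456, 0.2619]
ee_rot: [0.999, 0.046, -0.006, 0.002]
ft_force: [-2.0, -0.2, -4.9]
grip_width: 0.148
```

>>> servo_tool(motion=[[[0,0,0.06,0,0,0],[0,0,0.04,0,0,0],[0,0,0,0,0,0]]])

```text
clock: 41.35
position: [0.442, -0.245, 0.2619]
ee_rot: [0.999, 0.046, -0.008, 0.004]
ft_force: [-2.8, -1.4, -4.9]
grip_width: 0.15
```

```bash
python3 -c "
from h import *
st();arc(2);c=shot('scene','z_s');crop(c,160,240,370,475,'z_sc',2.5)"
```

```text
t 41.35 tcp [ 0.442  -0.245   0.2619] yaw 0.0926 tilt [-0.0161 -0.0083] F [-2.8 -1.4 -4.9] w 0.15 q [ 1.1   0.3  -0.78  1.9   0.26  1.05  0.31]
grasp shaker -0.1151 0.0026 0.107 th 0.035 rad 0.2002
[[0.0, 0.14], [0.0, -0.0]]
```

View pics/z_sc.png

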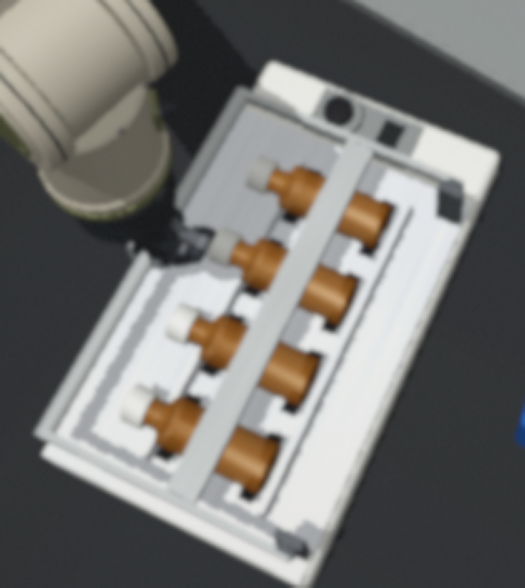

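>>> servo_tool(motion=[[[0,0,0,0,0,0],[0,0,0,0,0,0],[0,0,0,0,0,0]]], jaw=180)

```text
clock: 41.7
position: [0.4434, -0.2443, 0.2622]
ee_rot: [0.999, 0.047, -0.007, 0.004]
ft_force: [0.5, -0.4, -0.3]
grip_width: 0.294
```

>>> servo_tool(motion=[[[0,0,-0.3,0,0,0],[0,0,-0.6,0,0,0],[0,0,-0.7,0,0,0],[0,0,-0.7,0,0,0],[0,0,-0.7,0,0,0],[-0.3,0,-0.5,0,0,0],[0,0,0,0,0,0]]])

```text
clock: 42.4
position: [0.4315, -0.2417, 0.4504]
ee_rot: [0.999, 0.05, -0.004, 0.004]
ft_force: [0.4, -0.2, -0.5]
grip_width: 0.295
```

```bash
python3 -c "
from bot import *
st();C=shot('wrist','aa_w');T=shot('top','aa_t');S=shot('scene','aa_s');c,s=np.cos(SW),np.sin(SW)
def W(X,Y,Z): return [SX+c*X-s*Y,SY+s*X+c*Y,Z]
im=C['color'][:,:,::-1].copy()
for th,col in((0,(0,255,0)),(.05,(0,0,255))):
    for rr in (.2,.085):
        q=proj(C,[W(.085-rr*np.cos(th),Y,.1+rr*np.sin(th)) for Y in(-.15,.0,.15)]);cv2.polylines(im,[q.astype(np.int32)],False,col,1)
cv2.imwrite('pics/aa_o.png',im);crop(T,335,165,535,290,'aa_tc',4)
for y in(.155,-.155): print(y,[proj(S,W(.085-.2*np.cos(t),y,.1+.2*np.sin(t))).round(1).tolist() for t in(0,.03,.06)])
crop(S,160,240,370,475,'aa_sc',2.5)"
```

```text
t 42.4 tcp [ 0.4315 -0.2417  0.4504] yaw 0.1006 tilt [-0.0078 -0.008 ] F [ 0.4 -0.2 -0.5] w 0.295 q [ 1.2   0.08 -0.82  1.69  0.07  1.4   0.47]
0.155 [[[256.7, 277.7]], [[256.4, 276.5]], [[256.2, 275.2]]]
-0.155 [[[177.5, 413.7]], [[176.7, 413.0]], [[176.0, 412.4]]]
```

View pics/aa_o.png

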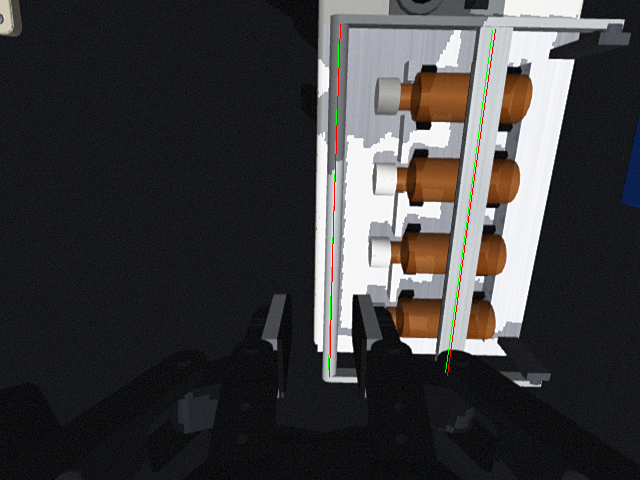

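View pics/aa_sc.png

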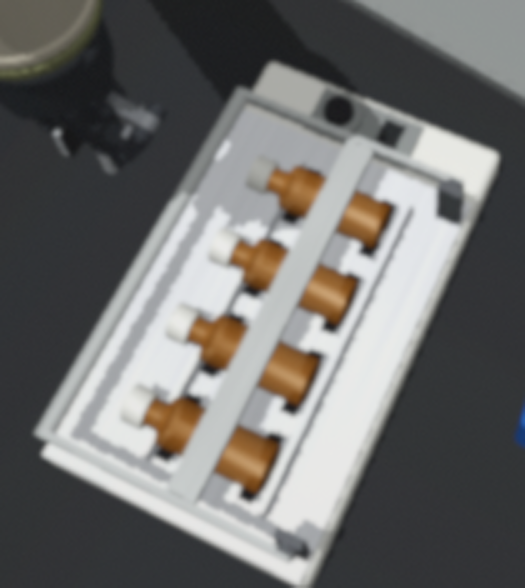

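```bash
python3 -c "
from bot import *
plan([.4398,-.2489,.30],.08)"
```

```text
t 42.55 dist 0.1465 rotdeg [0.18 0.7  1.21] rows 4
[[[0.05, 0.04, 0.73, 0.01, 0.04, 0.06], [0.04, 0.04, 0.73, 0.01, 0.04, 0.06], [0.04, 0.04, 0.73, 0.01, 0.04, 0.06], [0.04, 0.04, 0.73, 0.01, 0.04, 0.06]]]
```

>>> servo_tool(motion=[[[0.05,0.04,0.7,0.01,0.05,0.06],[0.04,0.04,0.7,0.01,0.05,0.06],[0.04,0.04,0.7,0.01,0.05,0.06],[0.04,0.04,0.7,0.01,0.05,0.06],[0,0,0,0,0,0],[0,0,0,0,0,0],[0,0,0,0,0,0]]], jaw=255)

```text
clock: 43.25
position: [0.4405, -0.2469, 0.2985]
ee_rot: [0.999, 0.042, 0.001, -0.004]
ft_force: [-0.0, -0.1, 0.0]
grip_width: 0.002
```

>>> servo_tool(motion=[[[0,0,0.15,0,0,0],[0,0,0.15,0,0,0],[0,0,0,0,0,0]]])

```text
clock: 43.55
position: [0.4415, -0.2471, 0.2857]
ee_rot: [0.999, 0.042, 0.003, -0.002]
ft_force: [-0.2, -1.0, -1.1]
grip_width: 0.0
```

```bash
python3 -c "
from bot import *
st()"
```

```text
t 43.55 tcp [ 0.4415 -0.2471  0.2857] yaw 0.0836 tilt [0.0054 0.0038] F [-0.2 -1.  -1.1] w 0.0 q [ 1.14  0.27 -0.8   1.88  0.21  1.08  0.34]
```

>>> servo_tool(motion=[[[-0.02,0,0.08,0,0,0],[0,0,0.05,0,0,0],[0,0,0,0,0,0]]])

```text
clock: 43.85
position: [0.4408, -0.2471, 0.281]
ee_rot: [0.999, 0.042, 0.003, -0.001]
ft_force: [-2.4, 0.9, 2.9]
grip_width: -0.001
```

```bash
python3 -c "
from bot import *
st()"
```

```text
t 43.85 tcp [ 0.4408 -0.2471  0.281 ] yaw 0.0835 tilt [0.0053 0.0021] F [-2.4  0.9  2.9] w -0.001 q [ 1.13  0.27 -0.79  1.89  0.22  1.07  0.34]
```

>>> servo_tool(motion=[[[0,0,0.06,0,0,0],[0,0,0.02,0,0,0]]])

```text
clock: 44.05
position: [0.4413, -0.2468, 0.2807]
ee_rot: [0.999, 0.042, 0.002, 0.0]
ft_force: [-7.8, 3.7, 14.1]
grip_width: -0.001
```

>>> servo_tool(motion=[[[0,0,-0.3,0,0,0],[0,0,-0.5,0,0,0],[0,0,-0.5,0,0,0],[0,0,-0.5,0,0,0],[0,0,0,0,0,0]]])

```text
clock: 44.55
position: [0.4406, -0.2465, 0.374]
ee_rot: [0.999, 0.042, 0.001, 0.0]
ft_force: [0.0, 0.5, 0.5]
grip_width: -0.004
```

```bash
python3 -c "
from bot import *
st();c,s=np.cos(SW),np.sin(SW);b=np.array([SX-c*.045-s*.195,SY-s*.045+c*.195]);print('button',b)
C=dict(np.load('pics/g_w.npz'));T=dict(np.load('pics/b_top.npz'))
for z in(.045,.05,.055,.06): print(z,proj(C,[*b,z]).round(1),proj(T,[*b,z]).round(1))
plan([*b,.30],.08)"
```

```text
t 44.55 tcp [ 0.4406 -0.2465  0.374 ] yaw 0.0837 tilt [ 0.0028 -0.0003] F [0.  0.5 0.5] w -0.004 q [ 1.18  0.16 -0.82  1.78  0.12  1.25  0.41]
button [ 0.49401779 -0.04890171]
0.045 [[475.3 233.6]] [[363.5 244.8]]
0.05 [[476.9 234.8]] [[363.7 244.5]]
0.055 [[478.6 236. ]] [[363.9 244.2]]
0.06 [[480.4 237.3]] [[364.  243.8]]
t 44.55 dist 0.2176 rotdeg [ 0.03 -0.16  0.21] rows 5
[[[0.28, -0.77, 0.3, 0.0, -0.01, 0.01], [0.28, -0.77, 0.3, 0.0, -0.01, 0.01], [0.28, -0.77, 0.29, 0.0, -0.01, 0.01], [0.27, -0.77, 0.3, 0.0, -0.01, 0.01], [0.28, -0.77, 0.29, 0.0, -0.01, 0.01]]]
```

>>> servo_tool(motion=[[[0.28,-0.77,0.2,0,0,0],[0.28,-0.77,0.2,0,0,0],[0.28,-0.77,0.2,0,0,0],[0.27,-0.77,0.3,0,0,0],[0.28,-0.77,0.3,0,0,0],[0,0,0.4,0,0,0],[0,0,0,0,0,0]]])

```text
clock: 45.25
position: [0.495, -0.0437, 0.2895]
ee_rot: [0.999, 0.039, 0.002, 0.001]
ft_force: [-0.5, -1.3, -0.5]
grip_width: 0.002
```

```bash
python3 -c "
from bot import *
st();plan([.494,-.0489,.26],.08);C=shot('wrist','bb_w');print(proj(C,[.494,-.0489,.057]))"
```

```text
t 45.25 tcp [ 0.495  -0.0437  0.2895] yaw 0.0784 tilt [ 0.0048 -0.0024] F [-0.5 -1.3 -0.5] w 0.002 q [ 0.84  0.28 -0.94  1.9   0.25  1.09 -0.12]
t 45.25 dist 0.0299 rotdeg [ 0.16 -0.26 -0.09] rows 1
[[[-0.03, 0.1, 0.59, 0.03, -0.05, -0.02]]]
[[316.21827317 270.08331463]]
```

View pics/bb_w.png

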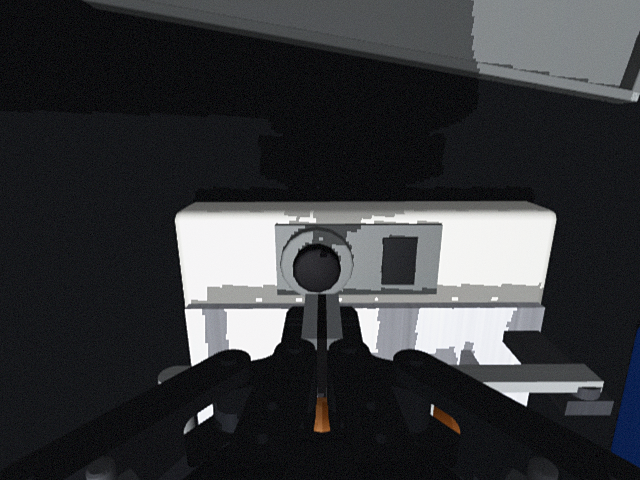

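>>> servo_tool(motion=[[[-0.03,0.1,0.4,0.03,-0.05,0],[0,0,0.45,0,0,0],[0,0,0,0,0,0]]])

```text
clock: 45.6
position: [0.4955, -0.0508, 0.2501]
ee_rot: [0.999, 0.038, 0.003, 0.001]
ft_force: [-1.4, -0.1, -0.1]
grip_width: -0.001
```

```bash
python3 -c "
from bot import *
st();plan([.494,-.0489,.235],.08)"
```

```text
t 45.6 tcp [ 0.4955 -0.0508  0.2501] yaw 0.0755 tilt [ 0.0053 -0.0013] F [-1.4 -0.1 -0.1] w -0.001 q [ 0.81  0.34 -0.91  1.93  0.31  1.02 -0.16]
t 45.6 dist 0.0153 rotdeg [ 0.1  -0.3  -0.26] rows 1
[[[-0.03, -0.04, 0.3, 0.02, -0.06, -0.05]]]
```

>>> servo_tool(motion=[[[-0.03,-0.04,0.2,0.02,-0.06,0],[0,0,0.15,0,0,0],[0,0,0,0,0,0]]])

```text
clock: 45.9
position: [0.4946, -0.0504, 0.2342]
ee_rot: [0.999, 0.036, 0.001, 0.001]
ft_force: [0.4, 0.4, 0.1]
grip_width: -0.001
```

>>> servo_tool(motion=[[[0,0,0.08,0,0,0],[0,0,0.06,0,0,0]]])

```text
clock: 46.1
position: [0.4951, -0.0504, 0.2281]
ee_rot: [0.999, 0.036, 0.002, 0.001]
ft_force: [-4.3, 0.3, 4.1]
grip_width: -0.001
```

>>> servo_tool(motion=[[[0,0,0.1,0,0,0],[0,0,0.08,0,0,0]]])

```text
clock: 46.3
position: [0.4963, -0.0496, 0.2249]
ee_rot: [0.999, 0.036, 0.001, 0.003]
ft_force: [-38.3, 0.8, 89.6]
grip_width: -0.004
```

>>> servo_tool(motion=[[[0,0,0.1,0,0,0],[0,0,0.08,0,0,0]]])

```text
clock: 46.5
position: [0.497, -0.0479, 0.2253]
ee_rot: [0.999, 0.036, -0.002, 0.008]
ft_force: [-31.2, 0.2, 67.5]
grip_width: 0.0
```

>>> servo_tool(motion=[[[0,0,-0.3,0,0,0],[0,0,-0.5,0,0,0],[0,0,-0.7,0,0,0],[0,0,-0.7,0,0,0],[0,0,-0.7,0,0,0],[0,0,-0.5,0,0,0],[0,0,0,0,0,0]]])

```text
clock: 47.2
position: [0.4977, -0.0434, 0.404]
ee_rot: [0.999, 0.037, -0.0, 0.01]
ft_force: [0.4, 0.1, -0.7]
grip_width: -0.002
```

```bash
python3 -c "
from bot import *
st();C=shot('wrist','cc_w');T=shot('top','cc_t');S=shot('scene','cc_s');crop(S,160,240,370,475,'cc_sc',2.5);print(proj(C,[.494,-.0489,.057]))"
```

```text
t 47.2 tcp [ 0.4977 -0.0434  0.404 ] yaw 0.0747 tilt [ 0.0004 -0.0193] F [ 0.4  0.1 -0.7] w -0.002 q [ 0.89  0.15 -0.97  1.75  0.15  1.31 -0.03]
[[316.72205857 215.27221142]]
```

View pics/cc_sc.png

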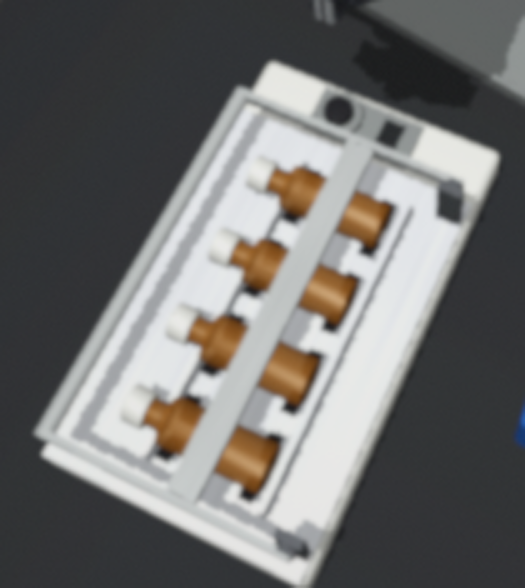

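View pics/cc_w.png

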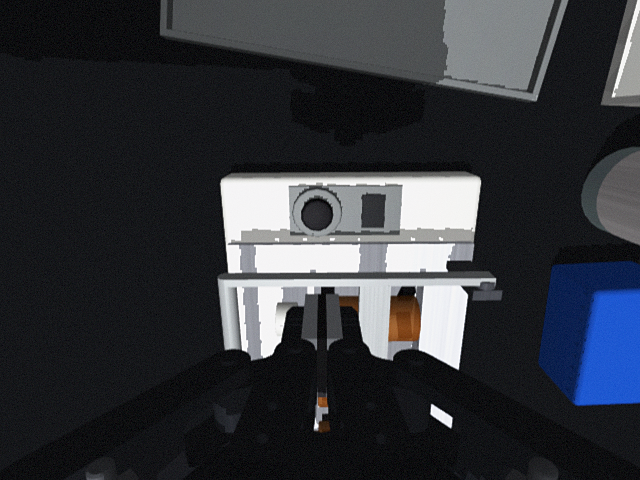

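```bash
python3 -c "
from h import *
order.hand_in();st()"
```

```text
the job is handed in; nothing more can be done
the job is handed in; nothing more can be done
```

I opened the frame right up and laid all four loose bottles in nests 0 to 3, caps towards the robot. I then closed the frame over them, pressed the start button in, backed the arm clear and handed the job in.

**Bottles:** Wrist-camera checks after each placing, and of all four together, matched the outline of a bottle that is home. In the close-up views they sat within about 2 mm along x and 0.005 rad of the shaker's axis. The last, more distant view of all four, with the outer two partly hidden by the fingers, read looser: up to 3 mm and 0.01 rad, still within tolerance. The last pictures, taken after the button press, show them unmoved under the frame.

**Frame:** After closing, I pressed on the handle at about 14 N and it did not move. Contact height put the angle at roughly 0.005 rad.

**Start button:** Force began within about 6 mm above a hard stop, and the button shows out again in the last picture. I have no direct reading of its travel. I pressed harder than intended at the stop: the wrist force was 90 N when I read it, under the 120 N limit.

**Disagreements:** The top camera put the shaker and bottles about 2 to 3 mm further along y than the wrist camera, so I used wrist-camera positions throughout. While I closed the frame, the sideways force on the gripper reached about 13 N, because my path was slightly off the handle's true arc.

The bystanders were not touched, and handing in gave no verdict.

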